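# Change over the staining cups on the air dryer

### The job

Change over the staining cups on the air dryer. First shut the air lever fully, before you touch any cup; then take each dry cup off the dryer and stand it mouth-up on the floor of the aluminium tray, and stand each wet cup from the drain mat mouth-down on the dryer so that it completely covers one of the jets. When all the cups are in place, and with the air still shut until then, turn the lever to half open, over the middle mark; leave the other things on the bench where they are.

Things in the scene. Friction and masses are not known exactly. Their poses are not given: they have to be found in the camera images.
- dry0_c (a point): a DRY cup: one of those standing mouth-down over the jets on the air dryer at the start (1 or 2 of the three possible are there). A plain white square plastic slide-staining cup, open at one end: 56 x 56 mm outside, 72 mm tall, walls 3.5 mm, floor 5 mm, about 110 g, straight sided so it lies steadily on any side. The point is the centre of the cup (half-way up, on its axis); its z axis points out of the mouth, x and y are square to the side walls.
- dry1_c (a point): a DRY cup: one of those standing mouth-down over the jets on the air dryer at the start (1 or 2 of the three possible are there). A plain white square plastic slide-staining cup, open at one end: 56 x 56 mm outside, 72 mm tall, walls 3.5 mm, floor 5 mm, about 110 g, straight sided so it lies steadily on any side. The point is the centre of the cup (half-way up, on its axis); its z axis points out of the mouth, x and y are square to the side walls.
- dry2_c (a point): a DRY cup: one of those standing mouth-down over the jets on the air dryer at the start (1 or 2 of the three possible are there). A plain white square plastic slide-staining cup, open at one end: 56 x 56 mm outside, 72 mm tall, walls 3.5 mm, floor 5 mm, about 110 g, straight sided so it lies steadily on any side. The point is the centre of the cup (half-way up, on its axis); its z axis points out of the mouth, x and y are square to the side walls.
- wet0_c (a point): a WET cup: one of those standing mouth-up on the drain mat at the start (both are always there). A plain white square plastic slide-staining cup, open at one end: 56 x 56 mm outside, 72 mm tall, walls 3.5 mm, floor 5 mm, about 110 g, straight sided so it lies steadily on any side. The point is the centre of the cup (half-way up, on its axis); its z axis points out of the mouth, x and y are square to the side walls.
- wet1_c (a point): a WET cup: one of those standing mouth-up on the drain mat at the start (both are always there). A plain white square plastic slide-staining cup, open at one end: 56 x 56 mm outside, 72 mm tall, walls 3.5 mm, floor 5 mm, about 110 g, straight sided so it lies steadily on any side. The point is the centre of the cup (half-way up, on its axis); its z axis points out of the mouth, x and y are square to the side walls.
- dryer: fixed air dryer: a flat steel-topped box 130 mm (its x) by 360 mm (its y), top face 36 mm above the bench, no rim. Origin under its centre at bench level. Three air jets lie flush in its top. From its +y end a pipe 15 mm thick runs out and back along +x at 30 mm height, carrying the valve; nothing else is fixed to it. The bench between the dryer's valve end and the robot is kept clear as working space. Other equipment stands only at the edges of the bench.
- jet0 (a point): centre of a round air jet grille, 24 mm across, flush in the dryer's top face (point at the top face); at dryer y = -110 mm
- jet1 (a point): centre of a round air jet grille, 24 mm across, flush in the dryer's top face (point at the top face); at dryer y = 0 mm
- jet2 (a point): centre of a round air jet grille, 24 mm across, flush in the dryer's top face (point at the top face); at dryer y = 110 mm
- air_lever (a joint): angle of the air valve's lever (rad): 0 = shut, against its stop (lever points along the dryer's +y, square to the pipe); 1.571 = fully open (lever along the dryer's +x, in line with the pipe); half open is 0.785, over the middle, longest mark of the quadrant plate beneath. Turns about a vertical axis, clockwise from above as it opens; stiff (about 0.22 N m, 3 to 4 N at the grip) and stays where it is left.
- valve_axis (a point): point on the valve lever's vertical turning axis, at lever height, 80 mm above the bench; at dryer x = -10, y = +215 mm
- lever_grip (a point): middle of the lever's black grip sleeve, 65 mm from the turning axis, 84 mm above the bench; the sleeve is 14 mm wide, 16 mm high, 62 mm long; point y axis points along the lever away from the turning axis. Can be pinched from above.
- drain_mat: fixed flat black rubber drain mat, 125 mm (x) by 250 mm (y), 5 mm thick; origin under its centre. It may lie nearer or farther than the tray.
- dry_tray: fixed shallow aluminium tray, 125 mm (x) by 250 mm (y) outside, floor 4 mm thick, rim 3 mm thick and 12 mm high; origin under its centre. Empty at the start; room for two cups side by side along its y.
- slide_box: bystander, not to be disturbed: closed grey plastic slide box lying flat, 85 x 34 x 28 mm; origin at the centre of its underside
- pen: bystander, not to be disturbed: marker pen lying flat, 120 mm long, 12 mm thick; origin at the centre of its underside
- forceps: bystander, not to be disturbed: steel forceps lying flat, 120 mm long, 8 mm high; origin at the centre of its underside
- timer: bystander, not to be disturbed: small square grey bench timer, 60 x 60 x 18 mm; origin at the centre of its underside
- wash_bottle: bystander, not to be disturbed: clear plastic wash bottle, 66 mm across, 147 mm high; origin at the centre of its underside
- reagent_jar: bystander, not to be disturbed: brown glass jar with a lid, 58 mm across, 83 mm high; origin at the centre of its underside
Not all that is in view belongs to the job. Leave any pink or yellow look-alike of the part that bears wet1_c alone.

How it is judged:
By the outcome, as a careful person would: the job done as asked, in the order asked, and still so for the second after the job is handed in, with the robot touching nothing.
Of dry0, dry1, dry2 only 1 to 2 are there at a start; the rules pass over those that are not, and their reading is None.
At some moment in a run one of dry0, dry1, dry2, wet0, wet1 may be knocked a few centimetres aside while the robot is not near it.
It also fails if it takes over 210 s, if anything falls off the work surface, if the arm or the gripper's body presses on something with over 40 N, if the wrist force passes 120 N, or if a joint passes its speed limit or range.

### The arm

A 6-joint arm with a two-finger parallel gripper is mounted at the origin on the work surface. World frame = base frame: x ahead of the robot, y to its left, z up, the work surface at z = 0. Lengths are in mm, angles in rad, forces in N, time in s.
With the tool pointing down it reaches from about 200 to 875 mm from the base axis. Payload 3.4 kg.
Tool frame: the origin (TCP) lies between the finger pads; the fingertips stand 22 mm ahead of it and the grasp point (between the pads) lies 3 mm ahead of it; y points along the fingers, x is the direction in which the jaws open and shut, and the axes are right-handed (so a half turn about y gives the same grasp; the last joint's range is limited). The gripper opens to 94 mm and grips with 3 to 60 N. Pads are 16 mm wide; open, the fingers measure 119 mm over their backs; the gripper's body (75 mm by 177 mm) begins 78 mm behind the grasp point.
Start: joints at [-1.255, 0.276, 1.505, -0, 1.361, -0.121], TCP at [243.253, -521.048, 227.493] pointing down, gripper open.
Joint ranges: [-2.89, 2.89], [-0.75, 2.08], [0.22, 2.7], [-1.18, 4.32], [0.11, 2.71], [-2.7, 2.7]. Speed limits (rad/s): [2.57, 2.57, 3.14, 3.14, 3.14, 3.14].

### API

Orientations are given as [roll, pitch, yaw] about the fixed x, y, z axes, in that order (R = Rz(yaw) Ry(pitch) Rx(roll)).
In Python, from rig import arm, imaging, job gives the robot as it stands.
- The arm moves only by the tool move_arm, never from a script. Its argument "increments" is a list of rows, each a list of 7 numbers: the turn, a rotation vector about the world's x, y, z in degrees, then the shift along the world's x, y, z in cm, then the closure, from 0 (fully open) to 1 (shut). A call has 1 to 20 rows; each row is the pose to reach, as a shift and turn from the pose commanded when the call began; what a row does not reach only later rows make up. A row lasts 1/8 s, in which the tool goes at most 62.5 mm and 10.7 degrees, less where a joint would pass 70% of its speed; a pose out of reach is approached as far as the arm can. A call with a gripper value outside its range is refused whole. The fingers move at their own pace and stop on an object; "force" is the grip in N (left out, the last holds). Time passes only in rows, so rows that repeat a pose let the fingers close. It gives the time, the measured TCP pose, the force and the opening at its end, in the units of the state.
- arm.sense(): the state, without advancing time (a new reading comes with each control period).
- imaging.read_camera(name): name is "side" or "top" or "wrist"; returns the picture (420x560x3 uint8, red, green, blue); there is no depth.
- imaging.camera_params(name): a dict with "fx", "fy", "cx", "cy" (pixels), "rvec" (rotation vector, rad) and "tvec" (3), from world to camera coordinates, as OpenCV has them. Camera axes: x right, y down, z forward; pixel columns grow to the right and rows downward; lengths in mm; the calibration is good to about 2 mm. A picture is of the moment at which its call begins: read the wrist's pose just before it. camera_params takes no time and is no camera call; for the wrist camera it gives the pose at the moment of the call.
- job.sign_off(): hands the job in, once; it reports no verdict.
The state is a dict: "t": time; "joint_pos": joint angles; "qvel": joint speeds; "joint_efforts": joint torques, N m; "position": TCP position; "orientation": TCP orientation; "force": force on the tool from outside, world axes, zero at the start; "torque": the same for the moment, N m; "opening": finger opening in mm.
Only numpy, scipy, OpenCV 4.12 (cv2) and the standard library are available. Lean on these libraries where they do the work, as an engineer would, in place of code of your own. Each camera call takes 0.05 s, during which the arm holds its last target.

## Working session

There is one attempt and no reset: what is moved stays moved. The work goes in short steps, Python scripts to look and compute and a tool call to move; the robot and the scene stay as the last step left them, time stands still between calls to the robot, and variables do not carry over. Pictures are saved under pics/ and viewed, and the job is handed in when it is done.

Besides the shell and the picture viewer there is one more tool, called by a JSON object that holds its "api" and its "payload", one argument or row to a line. move_arm: Moves the arm, as the interface text tells. Its arguments: {"type":"object","properties":{"increments":{"type":"array"},"force":{"type":"number"}},"required":["increments"]}

```bash
ls; mkdir -p pics
python3 - <<'E'
from rig import arm, imaging, job
import cv2
for n in ["top","side","wrist"]:
    im=imaging.read_camera(n); cv2.imwrite(f"pics/{n}0.png",im[:,:,::-1])
    p=imaging.camera_params(n); print(n,p)
print(arm.sense())
E
```

```text
pics
top {'fx': 436.1262187302575, 'fy': 436.1262187302575, 'cx': 279.26461724528895, 'cy': 205.0894597130677, 'rvec': array([ 2.17259253, -2.15929869,  0.09697979]), 'tvec': array([ 106.53119437,  492.54296273, 1410.27301176])}
side {'fx': 503.48683016529503, 'fy': 503.48683016529503, 'cx': 284.4617832547425, 'cy': 206.09632561877567, 'rvec': array([ 2.06795833, -0.168409  ,  0.07765216]), 'tvec': array([-437.83152942,  162.45861655, 1151.62428864])}
wrist {'fx': 300.63313459570577, 'fy': 300.63313459570577, 'cx': 271.92842641402257, 'cy': 206.99866535942087, 'rvec': array([-2.44378935,  1.55550899,  0.22476481]), 'tvec': array([-572.66609891,  -28.84708805,  392.30729407])}
{'t': 0.15, 'joint_pos': array([-1.25496862e+00,  2.76458794e-01,  1.50577078e+00, -2.66237410e-06,
        1.36067223e+00, -1.21026343e-01]), 'qvel': array([-0.00115278, -0.00037569, -0.00541895,  0.00212072, -0.00059343,
        0.00103502]), 'joint_efforts': array([ 1.99803158e-03, -4.04923546e+01, -2.37432557e+01,  7.00292294e-02,
        3.14357446e-02, -8.86054409e-05]), 'position': array([ 243.14765438, -520.67191417,  226.82676013]), 'orientation': array([-1.57064086e+00,  1.29988431e-03, -1.13394162e+00]), 'force': array([-0.13871634, -0.45582792, -0.2854642 ]), 'torque': array([-0.03065682,  0.01911398,  0.04191383]), 'opening': 94.11020921272315}
```

View pics/top0.png

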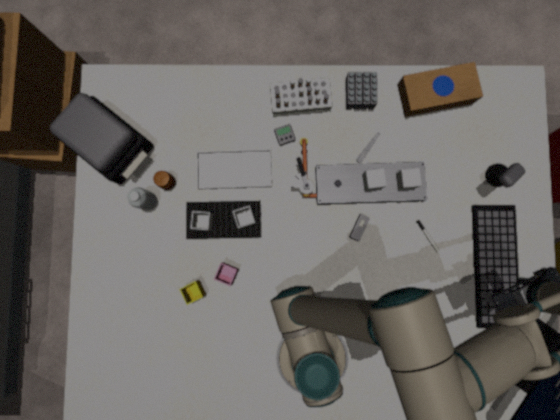

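View pics/side0.png

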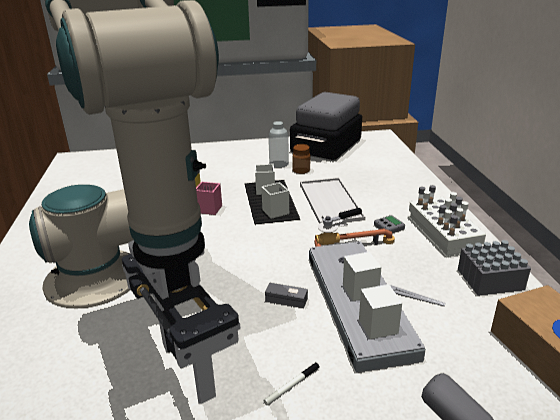

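View pics/wrist0.png

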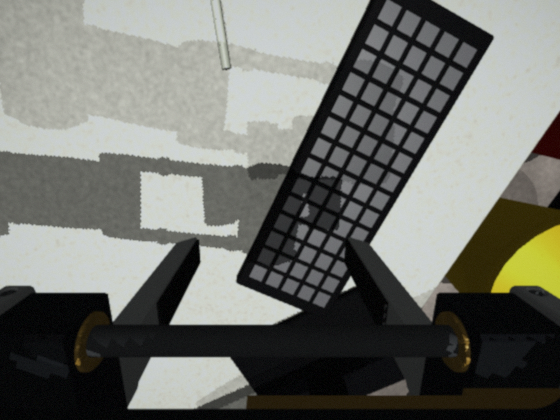

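```bash
cat > h.py <<'E'
import numpy as np, cv2
from rig import arm, imaging, job
from scipy.spatial.transform import Rotation as Ro
def cam(n):
    p=imaging.camera_params(n); K=np.array([[p['fx'],0,p['cx']],[0,p['fy'],p['cy']],[0,0,1]]); return K,np.array(p['rvec'],float),np.array(p['tvec'],float)
def unproj(c,uv,z):
    K,r,t=c; R=cv2.Rodrigues(r)[0]; uv=np.atleast_2d(uv).astype(float)
    d=np.c_[uv,np.ones(len(uv))]@np.linalg.inv(K).T@R; o=-R.T@t
    return o+d*((z-o[2])/d[:,2])[:,None]
def proj(c,P):
    K,r,t=c; return cv2.projectPoints(np.atleast_2d(P).astype(float),r,t,K,None)[0][:,0]
def crop(im,name,u0,v0,u1,v1,s):
    cv2.imwrite(name,cv2.resize(im[v0:v1,u0:u1,::-1],None,fx=s,fy=s,interpolation=cv2.INTER_CUBIC))
E
python3 - <<'E'
from h import *
im=cv2.imread('pics/top0.png')[:,:,::-1]
crop(im,'pics/tA.png',290,120,450,240,5)
crop(im,'pics/tB.png',170,135,290,310,3.4)
im=cv2.imread('pics/side0.png')[:,:,::-1]
crop(im,'pics/sA.png',150,120,450,360,2.6)
c=cam('top')
for uv,z in [((338,183),36),((375,176),108),((409,177),108),((303,187),80),((229,169),0),((224,219),0),((200,220),77),((244,217),77)]: print(uv,unproj(c,uv,z)[0].round(0))
E
```

```text
(338, 183) [565. -83.  36.]
(375, 176) [ 576. -189.  108.]
(409, 177) [ 574. -294.  108.]
(303, 187) [545.  34.  80.]
(229, 169) [616. 281.   0.]
(224, 219) [447. 294.   0.]
(200, 220) [438. 360.  77.]
(244, 217) [448. 220.  77.]
```

View pics/tA.png

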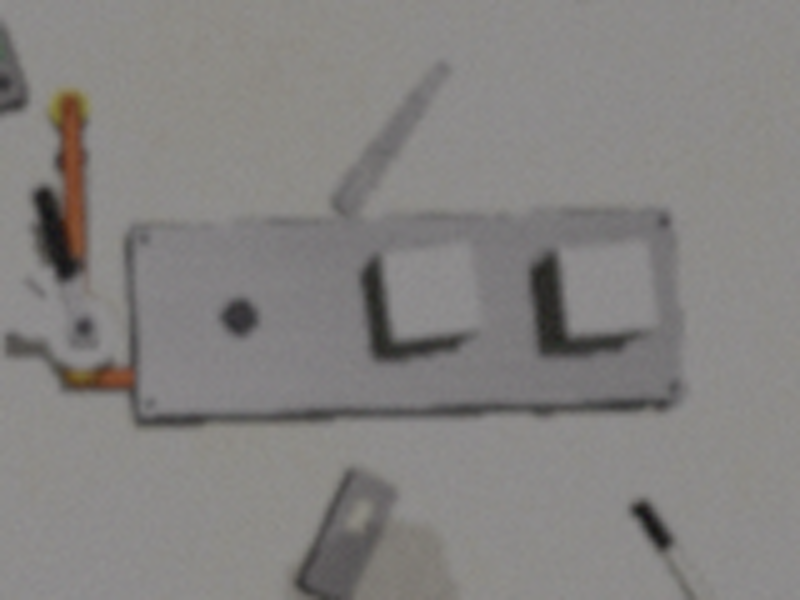

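View pics/tB.png

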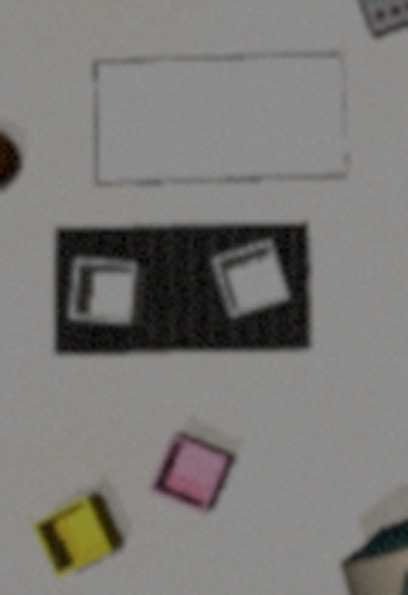

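View pics/sA.png

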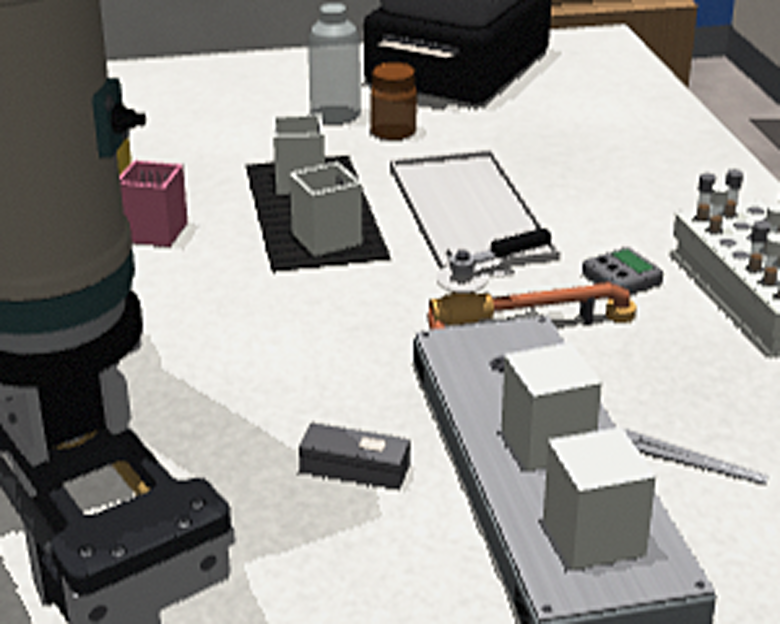

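```bash
cat > fit.py <<'E'
from h import *
from scipy.optimize import least_squares
def fit(corn,z,lx,ly,c=None):
    P=unproj(c or cam('top'),corn,z)[:,:2]
    # corners order: (+x,+y),(+x,-y),(-x,-y),(-x,+y)
    m=np.array([[lx,ly],[lx,-ly],[-lx,-ly],[-lx,ly]])/2
    def f(p): 
        ca,sa=np.cos(p[2]),np.sin(p[2]); return (m@np.array([[ca,sa],[-sa,ca]])+p[:2]-P).ravel()
    s=least_squares(f,[*P.mean(0),0]); return s.x,np.abs(s.fun).max()
E
python3 - <<'E'
from fit import *
A=lambda L:np.array(L)/5+[290,120]
B=lambda L:np.array(L)/3.4+[170,135]
print('dryer',fit(A([(132,226),(670,210),(680,400),(140,418)]),36,130,360))
print('tray',fit(B([(95,61),(343,52),(348,176),(97,185)]),8,125,250))
print('mat',fit(B([(56,229),(307,225),(310,347),(57,352)]),5,125,250))
print('wetL',fit(B([(72,257),(138,260),(134,327),(67,322)]),77,56,56))
print('wetR',fit(B([(211,255),(270,238),(290,297),(232,318)]),77,56,56))
print('dry1',fit(A([(384,250),(474,242),(480,332),(392,342)]),108,56,56))
print('dry0',fit(A([(556,248),(648,240),(657,328),(568,338)]),108,56,56))
c=cam('top')
print('jet2',unproj(c,A([(240,317)]),36), 'axis',unproj(c,A([(85,325)]),88),'tip',unproj(c,A([(42,195)]),92), 'grip root',unproj(c,A([(65,270)]),92))
print('box',unproj(c,A([(350,470),(397,495),(350,598),(298,585)]),28).round(0))
print('pen',unproj(c,A([(640,505)]),6),'pink',unproj(c,B([(178,432),(235,460),(207,510),(153,490)]),72).round(0),'yel',unproj(c,B([(37,525),(100,493),(122,545),(60,575)]),72).round(0))
E
```

```text
dryer (array([ 5.66458341e+02, -1.90750691e+02,  3.65242537e-02]), np.float64(4.35651282949533))
tray (array([6.11958895e+02, 2.59564469e+02, 4.20390745e-02]), np.float64(1.9175238056076864))
mat (array([4.43905929e+02, 2.94608306e+02, 2.61352904e-02]), np.float64(3.0093127186900688))
wetL (array([ 4.35590377e+02,  3.58889213e+02, -4.87949965e-02]), np.float64(3.5628887159798523))
wetR (array([4.49930287e+02, 2.21210677e+02, 3.29552321e-01]), np.float64(2.8463963485598356))
dry1 (array([ 5.69173579e+02, -1.93321893e+02,  8.33492477e-02]), np.float64(1.66908673027649))
dry0 (array([ 5.71609877e+02, -3.01819000e+02,  9.90510142e-02]), np.float64(0.9509974620897879))
jet2 [[563.30712538 -82.59289935  36.        ]] axis [[549.86266978  21.74802357  88.        ]] tip [[632.29930658  49.22111835  92.        ]] grip root [[584.27111001  34.59540904  92.        ]]
box [[ 464. -155.   28.]
 [ 448. -185.   28.]
 [ 380. -154.   28.]
 [ 388. -120.   28.]]
pen [[ 443.40650293 -350.18910371    6.        ]] pink [[306. 287.  72.]
 [281. 234.  72.]
 [235. 259.  72.]
 [253. 309.  72.]] yel [[220. 415.  72.]
 [250. 358.  72.]
 [203. 336.  72.]
 [175. 393.  72.]]
```

{"api": "move_arm", "payload": {
  "increments": [
    [5,0,-2,3,6,1,0],
    [10,-5,-4,6,12,3,0],
    [15,-8,-6,9,17,5,0],
    [15,-8,-6,9,17,5,0]
  ]
}}

```text
t: 0.65
position: [333.6, -349.9, 278.1]
orientation: [-1.34, 0.188, -1.217]
force: [-0.7, -0.6, 0.2]
opening: 93.8
```

```bash
cat > s.py <<'E'
from h import *
import json
s=arm.sense(); d={k:(v.tolist() if hasattr(v,'tolist') else v) for k,v in s.items()}
open('log.jsonl','a').write(json.dumps(d)+'\n')
print(s['t'],s['joint_pos'].round(4),s['position'].round(1),s['orientation'].round(4),s['force'].round(1),round(s['opening'],1))
E
python3 s.py
```

```text
0.65 [-1.1428  0.1775  1.5521  0.2437  1.582   0.0775] [ 333.6 -349.9  278.1] [-1.3403  0.188  -1.2166] [-0.7 -0.6  0.2] 93.8
```

{"api": "move_arm", "payload": {
  "increments": [
    [-8,6,0,4,6,0,0],
    [-16,12,-5,7,11,0,0],
    [-24,18,-10,7,14,0,0],
    [-24,18,-10,7,14,0,0]
  ]
}}

```text
t: 1.15
position: [404.3, -208.9, 277.6]
orientation: [-1.75, -0.144, -1.402]
force: [-0.4, -0.8, -0.4]
opening: 94.0
```

```bash
python3 s.py
```

```text
1.15 [-0.4523  0.1145  1.6149 -0.2215  1.4792  0.9904] [ 404.3 -208.9  277.6] [-1.7505 -0.144  -1.4019] [-0.4 -0.8 -0.4] 94.0
```

{"api": "move_arm", "payload": {
  "increments": [
    [9,-5,7,4,6,-2,0],
    [16,-5,15,7,11,-5,0],
    [18,-5,22,7,13,-7,0],
    [18,-5,22,7,13,-7,0]
  ]
}}

```text
t: 1.65
position: [472.2, -80.5, 205.2]
orientation: [-1.563, 0.126, -1.02]
force: [0.3, -0.4, 0.3]
opening: 93.7
```

```bash
python3 s.py
```

```text
1.65 [-0.3775  0.1926  1.6837  0.0829  1.3624  0.6218] [472.2 -80.5 205.2] [-1.5634  0.1257 -1.0199] [ 0.3 -0.4  0.3] 93.7
```

{"api": "move_arm", "payload": {
  "increments": [
    [-5,-9,0,1,4,2,0],
    [-10,-18,0,1,8,4,0],
    [-12,-24,0,1,10,5,0],
    [-12,-24,0,1,10,5,0]
  ]
}}

```text
t: 2.15
position: [482.0, 19.7, 259.3]
orientation: [-1.307, -0.278, -1.038]
force: [-0.2, -0.5, 0.1]
opening: 93.8
```

```bash
python3 s.py
```

```text
2.15 [-0.0419 -0.0724  1.8954 -0.0989  0.9484  1.0019] [482.   19.7 259.3] [-1.3068 -0.2775 -1.0382] [-0.2 -0.5  0.1] 93.8
```

```bash
cat >> log.jsonl <<'E'
{"t":0.1,"joint_pos":[-1.25496862,0.276458794,1.50577078,0,1.36067223,-0.121026343],"position":[243.14765438,-520.67191417,226.82676013],"orientation":[-1.57064086,0.00129988431,-1.13394162]}
E
python3 - <<'E'
import json,numpy as np,itertools
from scipy.spatial.transform import Rotation as Ro
D=[json.loads(l) for l in open('log.jsonl')]
Q=np.array([d['joint_pos'] for d in D]); Rm=Ro.from_euler('xyz',[d['orientation'] for d in D])
ax={'x':[1,0,0],'y':[0,1,0],'z':[0,0,1]}
res=[]
for a4,a5,a6 in itertools.product('xyz',repeat=3):
  for sg in itertools.product([1,-1],repeat=4):
    # yaw q1, pitch q2+q3
    M=Ro.from_euler('z',Q[:,0])*Ro.from_euler('y',Q[:,1]+sg[0]*Q[:,2])*Ro.from_euler(a4,sg[1]*Q[:,3])*Ro.from_euler(a5,sg[2]*Q[:,4])*Ro.from_euler(a6,sg[3]*Q[:,5])
    C=M.inv()*Rm; m=C.mean(); e=(m.inv()*C).magnitude().max(); res.append((e,a4,a5,a6,sg,m.as_matrix().round(3).tolist()))
res.sort(key=lambda r:r[0])
for r in res[:5]: print(r)
E
```

```text
(np.float64(2.1327570924751926e-06), 'z', 'y', 'z', (1, 1, 1, 1), [[-1.0, 0.0, 0.0], [0.0, -0.0, 1.0], [0.0, 1.0, 0.0]])
(np.float64(0.31402355592844544), 'y', 'y', 'z', (1, -1, 1, 1), [[-1.0, -0.011, 0.001], [0.0, 0.068, 0.998], [-0.011, 0.998, -0.068]])
(np.float64(0.31485566477713123), 'y', 'y', 'z', (1, 1, 1, 1), [[-0.998, -0.063, 0.025], [0.025, -0.01, 1.0], [-0.063, 0.998, 0.012]])
(np.float64(0.32332513713536754), 'x', 'y', 'z', (1, -1, 1, 1), [[-0.999, -0.035, 0.009], [0.007, 0.041, 0.999], [-0.036, 0.999, -0.04]])
(np.float64(0.3284026834425303), 'x', 'y', 'z', (1, 1, 1, 1), [[-0.999, -0.038, 0.018], [0.017, 0.017, 1.0], [-0.039, 0.999, -0.016]])
```

Run:
```python
import json,numpy as np
from scipy.spatial.transform import Rotation as Ro
D=[json.loads(l) for l in open('log.jsonl')]
Q=np.array([d['joint_pos'] for d in D]); P=np.array([d['position'] for d in D])
A=[]
for q in Q:
    E=lambda a,t:Ro.from_euler(a,t).as_matrix()
    R1=E('z',q[0]);R2=R1@E('y',q[1]);R3=R2@E('y',q[2]);R4=R3@E('z',q[3]);R5=R4@E('y',q[4]);R6=R5@E('z',q[5])
    A.append(np.c_[R1[:,[0,1,2]],R2[:,[0,2]],R3[:,[0,2]],R5[:,[0,1,2]]])
A=np.vstack(A); print(np.linalg.matrix_rank(A),np.linalg.svd(A)[1].round(3))
names='R1x R1y R1z R2x R2z R3x R3z R5x R5y R5z'.split()
x,r,_,_=np.linalg.lstsq(A,P.ravel(),rcond=None); print(dict(zip(names,x.round(1)))); print((A@x-P.ravel()).round(2))
keep=[1,2,4,5,6,9]
x,r,_,_=np.linalg.lstsq(A[:,keep],P.ravel(),rcond=None); print(x.round(1)); print((A[:,keep]@x-P.ravel()).round(2))
```

```text
10 [4.454 4.444 3.152 0.465 0.396 0.216 0.18  0.132 0.081 0.073]
{'R1x': np.float64(-0.0), 'R1y': np.float64(69.4), 'R1z': np.float64(136.8), 'R2x': np.float64(-0.0), 'R2z': np.float64(629.7), 'R3x': np.float64(60.4), 'R3z': np.float64(421.1), 'R5x': np.float64(-0.0), 'R5y': np.float64(-0.0), 'R5z': np.float64(368.3)}
[-0. -0. -0. -0. -0.  0. -0. -0. -0. -0. -0.  0.  0.  0.  0.]
[ 69.4 136.8 629.7  60.4 421.1 368.3]
[-0. -0.  0. -0. -0.  0. -0. -0.  0. -0. -0.  0.  0.  0. -0.]
```

```bash
cat > kin.py <<'E'
import numpy as np
from scipy.spatial.transform import Rotation as Ro
from scipy.optimize import least_squares
lo=np.array([-2.89,-.75,.22,-1.18,.11,-2.7]);hi=np.array([2.89,2.08,2.7,4.32,2.71,2.7])
E=lambda a,t:Ro.from_euler(a,t).as_matrix()
C=np.array([[-1,0,0],[0,0,1],[0,1,0.]])
def fk(q,full=False):
    R1=E('z',q[0]);R2=R1@E('y',q[1]);R3=R2@E('y',q[2]);R5=R3@E('z',q[3])@E('y',q[4]);R6=R5@E('z',q[5])
    sh=R1@[0,69.4,136.8]; el=sh+R2@[0,0,629.7]; wc=el+R3@[60.4,0,421.1]; p=wc+R5@[0,0,368.3]
    return (p,R6@C,sh,el,wc) if full else (p,R6@C)
def ik(p,R,seed=None,n=12):
    best=[]
    rng=np.random.default_rng(0)
    seeds=[seed] if seed is not None else []
    seeds+= [np.r_[np.arctan2(p[1],p[0])+rng.normal()*.4,rng.uniform(lo[1:],hi[1:])] for _ in range(n)]
    def f(q):
        pp,RR=fk(q); return np.r_[(pp-p)/100,Ro.from_matrix(R.T@RR).as_rotvec()]
    for s in seeds:
        r=least_squares(f,np.clip(s,lo+1e-3,hi-1e-3),bounds=(lo,hi))
        if np.abs(r.fun).max()<1e-3 and not any(np.abs(b-r.x).max()<1e-2 for b in best): best.append(r.x)
    return best
def Rhead(az,roll,elev=0):
    # tool y=heading (elev up), x (jaw) horizontal: roll 0 => x = left-of-heading x? , roll 180 flips
    h=np.array([np.cos(az)*np.cos(elev),np.sin(az)*np.cos(elev),np.sin(elev)])
    x=np.array([-np.sin(az),np.cos(az),0])*(1 if roll==0 else -1)
    return np.c_[x,h,np.cross(x,h)]
def Rdown(yaw): return Ro.from_euler('xyz',[-np.pi/2,0,yaw]).as_matrix()
E
python3 - <<'E'
from kin import *
for nm,G in [('jet1',(569,-193)),('jet0',(571,-301)),('jet2',(563,-81))]:
  for az in (5,20,45):
    for roll in (0,180):
        a=np.radians(az);h=np.array([np.cos(a),np.sin(a),0]); 
        for dz in (75,150):
            s=ik(np.r_[G,dz]-3*h,Rhead(a,roll),n=14)
            for q in s: print(nm,az,roll,dz,q.round(2),'el',fk(q,True)[3].round(0),'wc',fk(q,True)[4].round(0))
E
```

```text
jet1 5 0 75 [-1.08  1.15  2.57  1.91  1.79  1.02] el [ 332. -475.  393.] wc [ 199. -225.   75.]
jet1 5 0 150 [-1.08  0.91  2.59  1.95  1.71  1.24] el [ 296. -406.  523.] wc [ 199. -225.  150.]
jet1 5 180 75 [-1.08  1.15  2.57  1.91  1.79 -2.12] el [ 332. -475.  393.] wc [ 199. -225.   75.]
jet1 5 180 150 [-1.08  0.91  2.59  1.95  1.71 -1.9 ] el [ 296. -406.  523.] wc [ 199. -225.  150.]
jet1 20 0 75 [-1.15  1.01  2.35  1.64  1.59  1.35] el [ 282. -457.  473.] wc [ 220. -320.   75.]
jet1 20 0 150 [-1.15  0.82  2.36  1.64  1.57  1.53] el [ 251. -390.  569.] wc [ 220. -320.  150.]
jet1 20 180 75 [-1.15  1.01  2.35  1.64  1.59 -1.79] el [ 282. -457.  473.] wc [ 220. -320.   75.]
jet1 20 180 150 [-1.15  0.82  2.36  1.64  1.57 -1.61] el [ 251. -390.  569.] wc [ 220. -320.  150.]
jet1 45 0 75 [-1.11  0.96  1.97  1.26  1.64  1.77] el [ 293. -429.  499.] wc [ 306. -456.   75.]
jet1 45 0 150 [-1.11  0.82  1.98  1.27  1.68  1.9 ] el [ 268. -380.  567.] wc [ 306. -456.  150.]
jet1 45 180 75 [-1.11  0.96  1.97  1.26  1.64 -1.37] el [ 293. -429.  499.] wc [ 306. -456.   75.]
jet1 45 180 150 [-1.11
[... 1343 characters left out ...]
8.   75.]
jet2 20 0 150 [-1.01  0.92  2.6   1.77  1.65  1.21] el [ 326. -384.  521.] wc [ 214. -208.  150.]
jet2 20 180 75 [-1.01  1.16  2.58  1.75  1.69 -2.16] el [ 368. -450.  390.] wc [ 214. -208.   75.]
jet2 20 180 150 [-1.01  0.92  2.6   1.77  1.65 -1.93] el [ 326. -384.  521.] wc [ 214. -208.  150.]
jet2 45 0 75 [-1.    0.97  2.19  1.35  1.57  1.56] el [ 336. -400.  495.] wc [ 300. -344.   75.]
jet2 45 0 150 [-1.    0.8   2.2   1.35  1.6   1.71] el [ 301. -344.  575.] wc [ 300. -344.  150.]
jet2 45 180 75 [-1.    0.97  2.19  1.35  1.57 -1.59] el [ 336. -400.  495.] wc [ 300. -344.   75.]
jet2 45 180 150 [-1.    0.8   2.2   1.35  1.6  -1.43] el [ 301. -344.  575.] wc [ 300. -344.  150.]
```

```bash
cat > mv.py <<'E'
from h import *
from kin import *
def cur():
    s=arm.sense(); return s['position'],Ro.from_euler('xyz',s['orientation']).as_matrix(),s
def inc(p,R,quiet=False):
    P,R0,s=cur(); rv=np.degrees(Ro.from_matrix(R@R0.T).as_rotvec()); d=(np.array(p)-P)/10
    if not quiet: print('rot',rv.round(1),'|',round(np.linalg.norm(rv),1),'shift cm',d.round(2),'|',round(np.linalg.norm(d),1))
    return rv,d
E
python3 - <<'E'
from mv import *
inc((610,42,150),Rdown(np.radians(-73)))
inc((610,42,90),Rdown(np.radians(-73)))
print(ik(np.array([610,42,90.]),Rdown(np.radians(-73)),n=8))
E
```

```text
rot [  8.4  20.2 -15.4] | 26.8 shift cm [ 12.8    2.23 -10.93] | 17.0
rot [  8.4  20.2 -15.4] | 26.8 shift cm [ 12.8    2.23 -16.93] | 21.3
[array([-4.50029322e-02,  4.31868697e-01,  1.62575674e+00, -5.53291099e-14,
        1.08396722e+00,  1.22908742e+00])]
```

{"api": "move_arm", "payload": {
  "increments": [
    [3,7,-5,4,1,-3,0],
    [6,14,-10,8,1.5,-7,0.3],
    [8.4,20.2,-15.4,12.8,2.2,-10.9,0.5],
    [8.4,20.2,-15.4,12.8,2.2,-10.9,0.5],
    [8.4,20.2,-15.4,12.8,2.2,-10.9,0.5]
  ]
}}

```text
t: 2.78
position: [611.8, 39.0, 146.9]
orientation: [-1.577, 0.002, -1.277]
force: [0.0, -0.6, -0.4]
opening: 57.3
```

Run:
```python
from mv import *
P,R,s=cur(); print(P,s['orientation'],s['opening'])
c=cam('wrist'); im=imaging.read_camera('wrist'); cv2.imwrite('pics/w1.png',im[:,:,::-1])
print(proj(c,[[549,24,88],[610,42,92]]))
```

```text
[611.84867586  38.99917422 146.89142261] [-1.57697736  0.00246062 -1.27746001] 57.33199923607887
[[269.13545127 303.65758366]
 [269.37356758 233.31970204]]
```

View pics/w1.png

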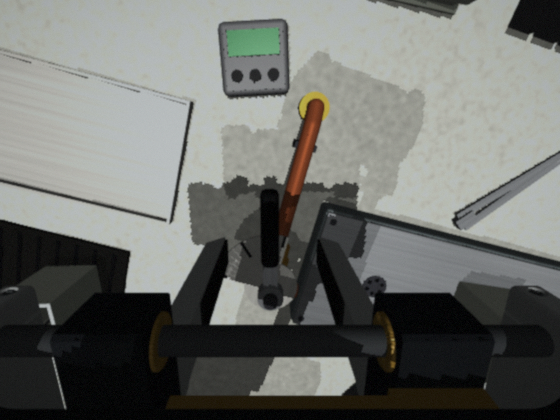

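{"api": "move_arm", "payload": {
  "increments": [
    [0,0,0,-0.1,0.1,-3,0.5],
    [0,0,0,-0.1,0.1,-5.8,0.5],
    [0,0,0,-0.1,0.1,-5.8,1],
    [0,0,0,-0.1,0.1,-5.8,1],
    [0,0,0,-0.1,0.1,-5.8,1],
    [0,0,0,-0.1,0.1,-5.8,1]
  ],
  "force": 25
}}

```text
t: 3.58
position: [611.2, 41.5, 92.4]
orientation: [-1.571, 0.0, -1.275]
force: [-0.9, -0.6, 6.8]
opening: 13.4
```

Run:
```python
from mv import *
P,R,s=cur(); print(P,s['orientation'],s['opening'],s['force'])
ax=np.array([549,24.]); v=P[:2]-ax; print(np.linalg.norm(v),np.degrees(np.arctan2(v[1],v[0])))
r=np.linalg.norm(v); a0=np.arctan2(v[1],v[0])
for d in range(8,88,8):
    a=a0+np.radians(d); print(d,((ax+r*np.array([np.cos(a),np.sin(a)])-P[:2])/10).round(2))
```

```text
[611.23737092  41.52076196  92.3748892 ] [-1.57091558e+00  2.75678293e-04 -1.27508082e+00] 13.40180276709781 [-0.8913221  -0.56050241  6.77751336]
64.6565343850198 15.722714491159543
8 [-0.3   0.85]
16 [-0.72  1.65]
24 [-1.25  2.38]
32 [-1.87  3.03]
40 [-2.58  3.59]
48 [-3.36  4.05]
56 [-4.2   4.39]
64 [-5.07  4.61]
72 [-5.97  4.71]
80 [-6.87  4.68]
```

{"api": "move_arm", "payload": {
  "increments": [
    [0,0,0,0,0,0.5,1],
    [0,0,8,-0.3,0.85,0.5,1],
    [0,0,16,-0.72,1.65,0.5,1],
    [0,0,24,-1.25,2.38,0.5,1],
    [0,0,32,-1.87,3.03,0.5,1],
    [0,0,40,-2.58,3.59,0.5,1],
    [0,0,48,-3.36,4.05,0.5,1],
    [0,0,56,-4.2,4.39,0.5,1],
    [0,0,64,-5.07,4.61,0.5,1],
    [0,0,72,-5.97,4.71,0.5,1],
    [0,0,76,-6.4,4.7,0.5,1],
    [0,0,79,-6.8,4.7,0.5,1],
    [0,0,79,-6.8,4.7,0.5,1]
  ]
}}

```text
t: 5.2
position: [547.8, 85.9, 93.2]
orientation: [-1.58, -0.007, 0.103]
force: [13.9, -8.5, -24.3]
opening: 14.6
```

```bash
python3 s.py
```

```text
5.2 [ 0.0357  0.3507  1.7551 -0.01    1.0284 -0.062 ] [547.8  85.9  93.2] [-1.5798 -0.0068  0.1029] [ 13.9  -8.5 -24.3] 14.6
```

{"api": "move_arm", "payload": {
  "increments": [
    [0,0,0,-0.3,0,-0.3,1],
    [0,0,0,0.2,0,-0.3,0.4],
    [0,0,-3,0.2,0,-0.3,0.4],
    [0,0,-3,0.2,0,3,0.4],
    [0,0,-3,0,0,9,0.4],
    [0,0,-3,-5,0,14,0.2],
    [0,0,-3,-5,-3,14,0]
  ]
}}

```text
t: 6.08
position: [491.3, 60.5, 239.3]
orientation: [-1.573, -0.002, 0.054]
force: [0.8, 0.2, 0.2]
opening: 71.1
```

```bash
python3 s.py
python3 - <<'E'
from h import *
im=imaging.read_camera('side'); crop(im,'pics/s2.png',300,130,460,340,2.8)
im=imaging.read_camera('top'); crop(im,'pics/t2.png',270,100,450,240,4.4)
im=imaging.read_camera('wrist'); cv2.imwrite('pics/w2.png',im[:,:,::-1])
E
```

```text
6.075 [-1.7000e-02  1.4660e-01  1.6475e+00 -1.6000e-03  1.3450e+00 -7.0500e-02] [491.3  60.5 239.3] [-1.5725 -0.0024  0.0538] [0.8 0.2 0.2] 71.1
```

View pics/w2.png

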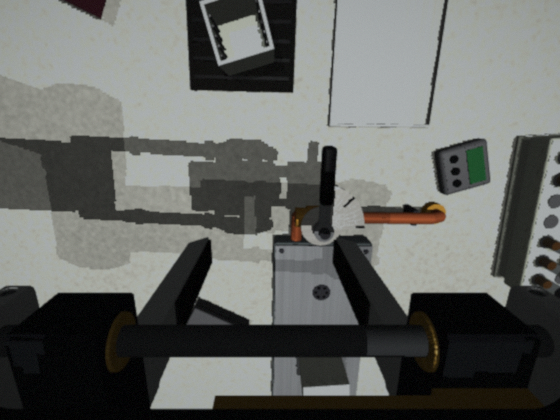

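View pics/s2.png

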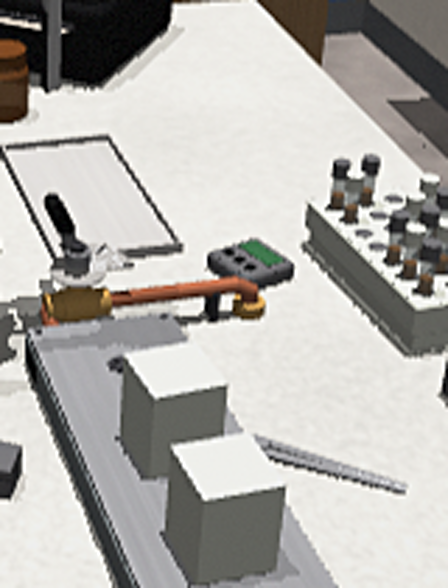

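View pics/t2.png

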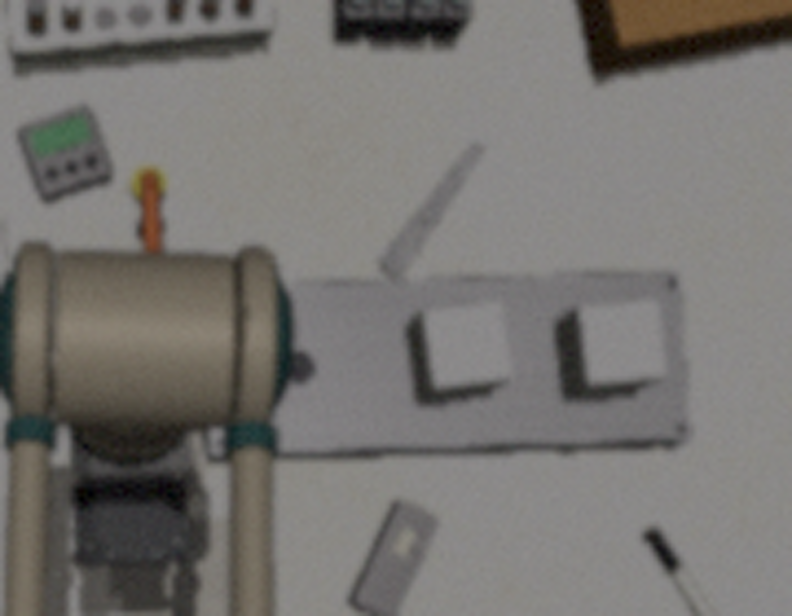

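Run:
```python
from mv import *
c=cam('wrist')
P=unproj(c,[(329.5,150),(327,203),(324.5,231)],90); print(P.round(1)); 
for a,b in((1,0),(2,0)):
    d=P[b]-P[a]; print(np.degrees(np.arctan2(d[1],d[0])))
Q=unproj(c,[(275,255),(371,250)],36); print(Q)
print('jet2',unproj(c,[(321,292)],36))
```

```text
[[545.6 115.2  90. ]
 [548.5  60.7  90. ]
 [549.   29.6  90. ]]
93.12952599367186
92.2846692642793
[[499.22153887 -26.56711315  36.        ]
 [622.26876295 -13.42151191  36.        ]]
jet2 [[563.8023846  -77.76376389  36.        ]]
```

```bash
cat >> mv.py <<'E'
def ik1(p,R,seed):
    def f(q):
        pp,RR=fk(q); return np.r_[(pp-p)/100,Ro.from_matrix(R.T@RR).as_rotvec()]
    r=least_squares(f,np.clip(seed,lo+1e-4,hi-1e-4),bounds=(lo,hi)); return r.x,np.abs(r.fun).max()
def path(way,n=None,show=True):
    """way: list of (p,R) ; starts at current. returns rows"""
    P0,R0,s=cur(); q=s['joint_pos'].copy(); p,R=P0,R0; rows=[];worst=0
    for (p1,R1) in way:
        rv=Ro.from_matrix(R1@R.T).as_rotvec(); d=np.array(p1,float)-p
        k=int(max(np.ceil(np.degrees(np.linalg.norm(rv))/10.5),np.ceil(np.linalg.norm(d)/60),1))
        for i in range(1,k+1):
            pi=p+d*i/k; Ri=Ro.from_rotvec(rv*i/k).as_matrix()@R
            qn,e=ik1(pi,Ri,q); dq=np.abs(qn-q); lim=np.array([2.57,2.57,3.14,3.14,3.14,3.14])*.7/8
            rat=(dq/lim).max(); q=qn
            o=fk(q,True)
            rr=np.degrees(Ro.from_matrix(Ri@R0.T).as_rotvec()); rows.append(np.r_[rr,(pi-P0)/10])
            if show: print(len(rows),rr.round(1),((pi-P0)/10).round(2),'q',q.round(2),'rat',round(rat,2),'err',round(e,4),'wcz',o[4][2].round(0))
        p,R=np.array(p1,float),R1
    return rows
E
python3 - <<'E'
from mv import *
a=np.radians(5)
for roll in (0,180):
  print('roll',roll)
  R=Rhead(a,roll)
  path([((566,-194,220),R)])
  print('via90')
  path([((520,-60,300),Rhead(np.radians(70),roll)),((566,-194,220),R)])
E
```

```text
roll 0
1 [-5.4 -6.2  5.9] [ 0.62 -2.11 -0.14] q [ 0.    0.1   1.72 -0.1   1.21 -0.12] rat 0.49 err 0.0 wcz 599.0
2 [-10.8 -12.4  11.8] [ 1.24 -4.21 -0.27] q [ 0.02  0.06  1.81 -0.19  1.06 -0.16] rat 0.55 err 0.0 wcz 587.0
3 [-16.1 -18.5  17.8] [ 1.85 -6.32 -0.41] q [ 0.02  0.01  1.9  -0.3   0.89 -0.19] rat 0.62 err 0.0 wcz 567.0
4 [-21.5 -24.7  23.7] [ 2.47 -8.43 -0.54] q [ 0.01 -0.03  2.01 -0.43  0.69 -0.2 ] rat 0.7 err 0.0 wcz 541.0
5 [-26.9 -30.9  29.6] [  3.09 -10.54  -0.68] q [-0.04 -0.06  2.13 -0.6   0.48 -0.17] rat 0.79 err 0.0 wcz 509.0
6 [-32.3 -37.1  35.5] [  3.71 -12.64  -0.81] q [-0.12 -0.07  2.25 -1.01  0.24  0.08] rat 1.46 err 0.0 wcz 473.0
7 [-37.7 -43.2  41.4] [  4.33 -14.75  -0.95] q [-0.22 -0.06  2.28 -1.18  0.11  0.08] rat 0.64 err 0.0784 wcz 462.0
8 [-43.  -49.4  47.3] [  4.94 -16.86  -1.08] q [-0.26 -0.05  2.27 -1.18  0.11 -0.04] rat 0.45 err 0.1807 wcz 463.0
9 [-48.4 -55.6  53.3] [  5.56 -18.96  -1.22] q [-0.29 -0.03  2.25 -1.18  0.11 -0.16] rat 0.44 err 0.2973 wcz 464.0
10 [-53.8 -61.8  59.2] [  6.18 -21.07  -1.35] q [-0.32 -0.01  2.23 -1.18  0.11 -0.28] rat 0.
[... 5272 characters left out ...]
0.34 err 0.0 wcz 289.0
11 [ 87.3 -28.2 -32.4] [  4.13 -15.71   4.09] q [-1.05  0.55  2.07  1.24  1.75 -1.08] rat 0.35 err 0.0 wcz 277.0
12 [ 85.5 -35.5 -39.6] [  4.79 -17.63   2.95] q [-1.09  0.55  2.17  1.33  1.68 -1.16] rat 0.36 err 0.0 wcz 266.0
13 [ 83.2 -42.8 -46.7] [  5.45 -19.54   1.8 ] q [-1.13  0.55  2.27  1.45  1.61 -1.25] rat 0.41 err 0.0 wcz 254.0
14 [ 80.5 -50.  -53.8] [  6.1  -21.46   0.66] q [-1.14  0.57  2.37  1.59  1.57 -1.37] rat 0.51 err 0.0 wcz 243.0
15 [ 77.3 -57.2 -60.8] [  6.76 -23.37  -0.48] q [-1.13  0.6   2.47  1.76  1.56 -1.5 ] rat 0.63 err 0.0 wcz 231.0
16 [ 73.6 -64.3 -67.7] [  7.42 -25.28  -1.62] q [-1.08  0.66  2.56  1.97  1.6  -1.64] rat 0.76 err 0.0 wcz 220.0
```

{"api": "move_arm", "payload": {
  "increments": [
    [6.1,-5.4,-5.6,0.62,-2.11,-0.1,0],
    [12.3,-10.7,-11.3,1.24,-4.2,-0.3,0],
    [18.4,-16.1,-16.9,1.85,-6.3,-0.4,0],
    [24.5,-21.4,-22.6,2.5,-8.4,-0.5,0],
    [30.7,-26.8,-28.2,3.1,-10.5,-0.7,0],
    [36.8,-32.1,-33.8,3.7,-12.6,-0.8,0],
    [42.9,-37.5,-39.5,4.3,-14.75,-0.95,0],
    [49.1,-42.9,-45.1,4.9,-16.9,-1.1,0],
    [55.2,-48.2,-50.7,5.6,-19,-1.2,0],
    [61.3,-53.6,-56.4,6.2,-21.1,-1.35,0],
    [67.5,-58.9,-62,6.8,-23.2,-1.5,0],
    [73.6,-64.3,-67.7,7.4,-25.3,-1.6,0],
    [73.6,-64.3,-67.7,7.4,-25.3,-1.6,0],
    [73.6,-64.3,-67.7,7.4,-25.3,-1.6,0]
  ]
}}

```text
t: 7.98
position: [566.5, -193.2, 219.5]
orientation: [-0.002, -0.002, -1.48]
force: [-0.9, 1.0, -0.0]
opening: 93.9
```

```bash
python3 s.py
python3 - <<'E'
from mv import *
im=imaging.read_camera('wrist'); cv2.imwrite('pics/w3.png',im[:,:,::-1])
im=imaging.read_camera('side'); cv2.imwrite('pics/s3.png',im[:,:,::-1])
a=np.radians(5); inc((566,-194,150),Rhead(a,180))
E
```

```text
7.975 [-1.0801  0.6559  2.557   1.9704  1.597  -1.6386] [ 566.5 -193.2  219.5] [-0.0016 -0.002  -1.4804] [-0.9  1.  -0. ] 93.9
rot [ 0.3  0.1 -0.1] | 0.4 shift cm [-0.03 -0.08 -7.15] | 7.1
```

View pics/w3.png

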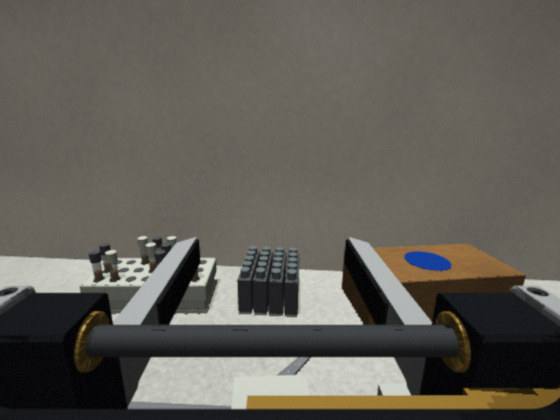

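View pics/s3.png

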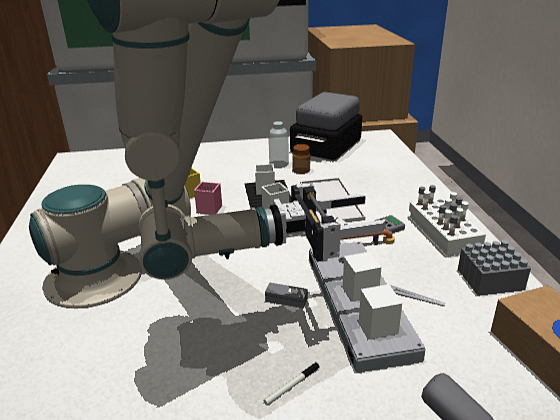

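Run:
```python
from mv import *
K,r,t=cam('wrist'); Rc=cv2.Rodrigues(r)[0]; o=-Rc.T@t; P,R,s=cur(); print('cam in tool',R.T@(o-P),'axis',R.T@Rc.T[:,2])
im=imaging.read_camera('top'); crop(im,'pics/t3.png',270,100,450,240,4.4)
```

```text
cam in tool [  -0.88017859 -157.63989392   80.49050725] axis [-4.13378456e-04  9.60259296e-01 -2.79109144e-01]
```

View pics/t3.png

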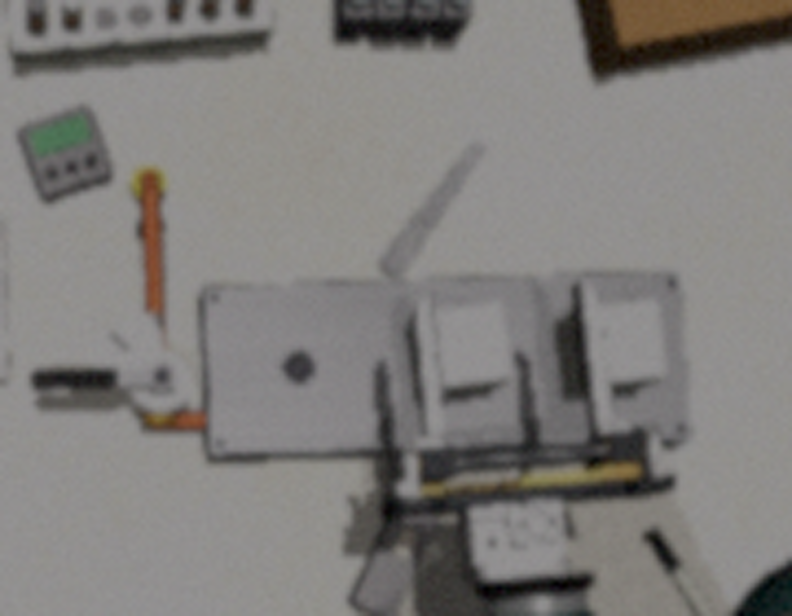

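Run:
```python
from mv import *
im=cv2.imread('pics/s3.png')[:,:,::-1]
crop(im,'pics/s3c.png',180,160,400,310,3.6)
P,R,s=cur(); print(proj(cam('side'),[P+R@np.array([0,-157,80]),P,P+R@np.array([0,-75,37]),P+R@np.array([88,-75,37]),P+R@np.array([0,-368,0])]))
```

```text
[[280.95032425 183.50879589]
 [362.87162675 211.67440377]
 [325.284471   199.34871683]
 [341.58210984 222.92598949]
 [163.80605882 239.68225565]]
```

View pics/s3c.png

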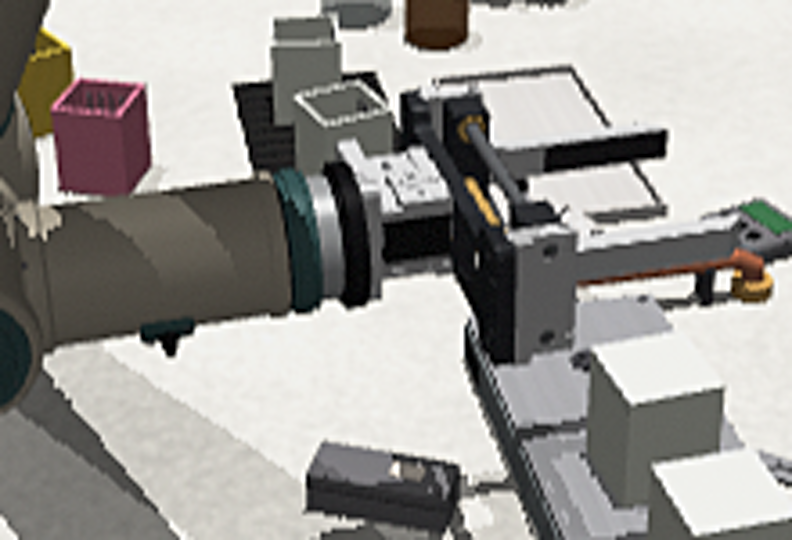

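Run:
```python
from mv import *
P,R,s=cur(); q=s['joint_pos']; R5=E('z',q[0])@E('y',q[1]+q[2])@E('z',q[3])@E('y',q[4]); wc=fk(q,True)[4]
print('R5 axes x',R5[:,0].round(2),'y',R5[:,1].round(2),'z',R5[:,2].round(2))
c=cam('side')
for l in (90,110,130):
  for ax,nm in ((0,'x'),(1,'y')):
    for sg in (1,-1):
      print(l,sg,nm,[proj(c,[wc+R5[:,2]*l+sg*R5[:,ax]*k])[0].round(0).tolist() for k in (0,50,65,80)])
```

```text
R5 axes x [ 0.   -0.06  1.  ] y [ 0.09 -0.99 -0.06] z [1.   0.09 0.  ]
90 1 x [[215.0, 232.0], [213.0, 209.0], [213.0, 201.0], [212.0, 194.0]]
90 -1 x [[215.0, 232.0], [217.0, 255.0], [218.0, 261.0], [219.0, 268.0]]
90 1 y [[215.0, 232.0], [219.0, 249.0], [220.0, 254.0], [222.0, 260.0]]
90 -1 y [[215.0, 232.0], [212.0, 217.0], [211.0, 213.0], [210.0, 209.0]]
110 1 x [[227.0, 231.0], [225.0, 207.0], [224.0, 200.0], [224.0, 192.0]]
110 -1 x [[227.0, 231.0], [228.0, 253.0], [229.0, 260.0], [229.0, 266.0]]
110 1 y [[227.0, 231.0], [231.0, 247.0], [232.0, 253.0], [234.0, 258.0]]
110 -1 y [[227.0, 231.0], [223.0, 216.0], [222.0, 212.0], [220.0, 207.0]]
130 1 x [[238.0, 229.0], [236.0, 206.0], [236.0, 198.0], [235.0, 191.0]]
130 -1 x [[238.0, 229.0], [239.0, 252.0], [240.0, 258.0], [240.0, 264.0]]
130 1 y [[238.0, 229.0], [243.0, 246.0], [244.0, 251.0], [246.0, 256.0]]
130 -1 y [[238.0, 229.0], [233.0, 214.0], [232.0, 210.0], [231.0, 206.0]]
```

{"api": "move_arm", "payload": {
  "increments": [
    [0,0,0,-0.8,0,-4,0],
    [0,0,0,-0.8,0,-8,0],
    [0,0,0,-0.8,0,-12,0],
    [0,0,0,-0.8,0,-14.7,0],
    [0,0,0,-0.8,0,-14.7,0.2],
    [0,0,0,-0.8,0,-14.7,0.7],
    [0,0,0,-0.8,0,-14.7,0.7],
    [0,0,0,-0.8,0,-14.7,0.7]
  ],
  "force": 25
}}

```text
t: 9.12
position: [558.3, -194.0, 74.0]
orientation: [0.0, -0.004, -1.483]
force: [0.8, 0.4, -0.3]
opening: 57.6
```

```bash
python3 s.py
python3 - <<'E'
from mv import *
im=imaging.read_camera('side'); crop(im,'pics/s4.png',180,160,430,360,3)
E
```

```text
9.125 [-1.1052  1.1669  2.5854  1.8851  1.7842 -2.1512] [ 558.3 -194.    74. ] [ 3.0000e-04 -3.6000e-03 -1.4831e+00] [ 0.8  0.4 -0.3] 57.6
```

View pics/s4.png

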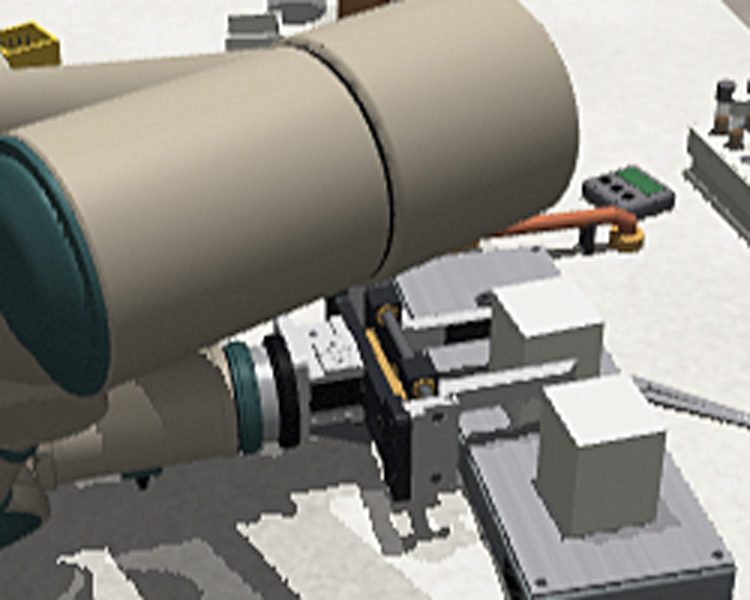

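{"api": "move_arm", "payload": {
  "increments": [
    [0,0,0,0,0,0,0.7],
    [0,0,0,0,0,2,0.7],
    [0,0,0,0,0,6,0.7],
    [0,0,0,0,0,10,0.7],
    [0,0,0,0,0,12,0.7],
    [0,0,0,0,0,12,0.7]
  ]
}}

```text
t: 9.93
position: [558.0, -193.5, 193.6]
orientation: [-0.001, -0.005, -1.483]
force: [0.0, -0.3, -0.9]
opening: 56.9
```

{"api": "move_arm", "payload": {
  "increments": [
    [10,0.9,0,0,0,0,0.7],
    [20,1.7,0,0,0,0,0.7],
    [30,2.6,0,0,0,0,0.7],
    [40,3.5,0,0,0,0,0.7],
    [50,4.4,0,0,0,0,0.7],
    [60,5.2,0,0,0,0,0.7],
    [70,6.1,0,0,0,0,0.7],
    [80,7,0,0,0,0,0.7],
    [90,7.9,0,0,0,0,0.7],
    [100,8.7,0,0,0,0,0.7],
    [110,9.6,0,0,0,0,0.7],
    [120,10.5,0,0,0,0,0.7],
    [130,11.4,0,0,0,0,0.7],
    [139.5,12.2,0,0,0,0,0.7],
    [149.5,13.1,0,0,0,0,0.7],
    [159.5,14,0,0,0,0,0.7],
    [169.5,14.8,0,0,0,0,0.7],
    [179.3,15.7,0,0,0,0,0.7],
    [179.3,15.7,0,0,0,0,0.7]
  ]
}}

```text
t: 12.3
position: [558.4, -194.4, 190.6]
orientation: [-3.14, 0.002, 1.658]
force: [0.6, 0.1, -1.1]
opening: 56.5
```

```bash
python3 s.py
python3 - <<'E'
from mv import *
im=imaging.read_camera('side'); crop(im,'pics/s5.png',180,130,430,330,3)
inc((558,-194,73),Rhead(np.radians(5),0))
E
```

```text
12.3 [-1.1051  0.7688  2.5897  1.9417  1.6489  1.3673] [ 558.4 -194.4  190.6] [-3.1401e+00  1.6000e-03  1.6578e+00] [ 0.6  0.1 -1.1] 56.5
rot [ 0.2 -0.   0. ] | 0.2 shift cm [ -0.03   0.03 -11.8 ] | 11.8
```

View pics/s5.png

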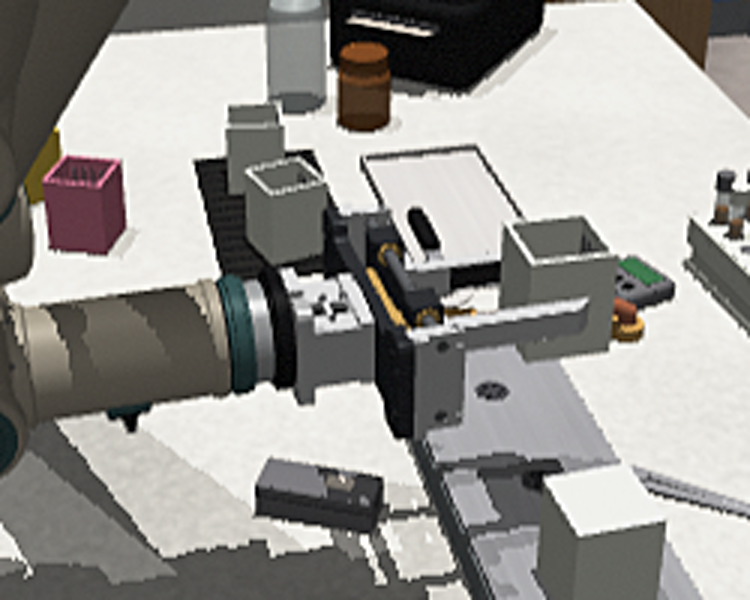

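{"api": "move_arm", "payload": {
  "increments": [
    [0,0,0,0,0,-5,0.7],
    [0,0,0,0,0,-10,0.7],
    [0,0,0,0,0,-11.5,0.7],
    [0,0,0,0,0,-12.1,0.7],
    [0,0,0,0,0,-12.1,0.7],
    [0,0,0,0,0,-12.1,0.3],
    [0,0,0,0,0,-12.1,0],
    [0,0,0,0,0,-12.1,0],
    [0,0,0,0,0,-11,0]
  ]
}}

```text
t: 13.48
position: [558.3, -194.2, 82.6]
orientation: [3.141, 0.001, 1.658]
force: [0.5, -1.2, 0.2]
opening: 91.6
```

```bash
python3 s.py
python3 - <<'E'
from mv import *
im=imaging.read_camera('side'); crop(im,'pics/s6.png',230,130,430,330,3)
im=imaging.read_camera('wrist'); cv2.imwrite('pics/w6.png',im[:,:,::-1])
a=np.radians(5)
# to tool down above
for yaw in (95,5,-85,-175):
  print(yaw); path([((558,-194,235),Rhead(a,0)),((568,-193,200),Rdown(np.radians(yaw)))])
E
```

```text
13.475 [-1.1051  1.1422  2.5901  1.8896  1.7787  1.0122] [ 558.3 -194.2   82.6] [3.1409e+00 1.4000e-03 1.6578e+00] [ 0.5 -1.2  0.2] 91.6
95
1 [ 0.  0. -0.] [-0.   -0.01  5.02] q [-1.11  0.98  2.61  1.92  1.73  1.16] rat 0.72 err 0.0 wcz 134.0
2 [ 0.1  0.1 -0. ] [-1.000e-02 -2.000e-02  1.005e+01] q [-1.11  0.79  2.59  1.94  1.66  1.34] rat 0.81 err 0.0 wcz 185.0
3 [ 0.1  0.1 -0. ] [-1.000e-02 -3.000e-02  1.507e+01] q [-1.11  0.61  2.56  1.95  1.58  1.55] rat 0.84 err 0.0 wcz 235.0
4 [-0.7 10.1 -0. ] [ 0.1  -0.02 14.69] q [-1.08  0.4   2.49  1.92  1.3   1.82] rat 1.01 err 0.0 wcz 295.0
5 [-1.6 20.1 -0. ] [ 0.21 -0.   14.3 ] q [-1.03  0.24  2.39  1.79  1.05  2.11] rat 1.07 err 0.0 wcz 353.0
6 [-2.5 30.  -0. ] [3.200e-01 1.000e-02 1.391e+01] q [-0.95  0.14  2.27  1.56  0.84  2.45] rat 1.25 err 0.0 wcz 407.0
7 [-3.4 40.  -0.1] [ 0.43  0.02 13.52] q [-0.88  0.1   2.2   1.35  0.73  2.7 ] rat 0.89 err 0.0538 wcz 440.0
8 [-4.2 49.9 -0.1] [ 0.54  0.03 13.13] q [-0.84  0.09  2.19  1.32  0.67  2.7 ] rat 0.22 err 0.1931 wcz 443.0
9 [-5.1 59.9 -0.1] [ 0.65  0.04 12.74] q [-0.81  0.09  2.19  1.3   
[... 5458 characters left out ...]
6  1.14  2.25] rat 0.63 err 0.0 wcz 463.0
10 [-43.7  36.9  40.3] [ 0.57  0.03 13.03] q [-0.87  0.24  1.83  0.79  1.14  2.34] rat 0.62 err 0.0 wcz 495.0
11 [-50.   42.1  46.1] [ 0.65  0.04 12.74] q [-0.79  0.24  1.74  0.62  1.16  2.42] rat 0.61 err 0.0 wcz 523.0
12 [-56.2  47.4  51.8] [ 0.74  0.05 12.45] q [-0.71  0.26  1.67  0.46  1.19  2.49] rat 0.6 err 0.0 wcz 544.0
13 [-62.5  52.6  57.6] [ 0.82  0.06 12.16] q [-0.62  0.28  1.6   0.3   1.23  2.54] rat 0.58 err 0.0 wcz 559.0
14 [-68.8  57.9  63.4] [ 0.9   0.06 11.87] q [-0.53  0.3   1.54  0.15  1.27  2.58] rat 0.55 err 0.0 wcz 567.0
15 [-75.1  63.1  69.1] [ 0.99  0.07 11.57] q [-0.44  0.33  1.5  -0.    1.32  2.61] rat 0.53 err 0.0 wcz 568.0
```

View pics/s6.png

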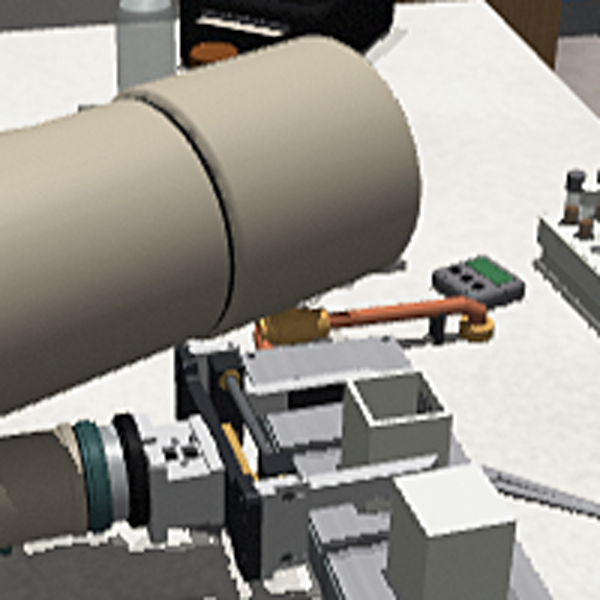

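{"api": "move_arm", "payload": {
  "increments": [
    [0,0,0,0,0,5,0],
    [0,0,0,0,0,10.5,0],
    [-7,-0.5,7,0,0,14,0],
    [-14,-1.1,14.1,0.1,0,14,0],
    [-21,-1.7,21.2,0.15,0,14,0],
    [-28.1,-2.3,28.2,0.2,0,14,0],
    [-35.1,-2.9,35.3,0.3,0,14,0],
    [-42.2,-3.5,42.4,0.3,0,13.9,0],
    [-49.2,-4.1,49.4,0.4,0,13.7,0],
    [-56.3,-4.8,56.5,0.4,0,13.5,0],
    [-63.3,-5.4,63.6,0.5,0,13.3,0],
    [-70.4,-6,70.6,0.5,0,13.1,0],
    [-77.5,-6.6,77.7,0.6,0,12.9,0],
    [-84.5,-7.2,84.7,0.65,0,12.7,0],
    [-91.6,-7.8,91.8,0.7,0,12.5,0],
    [-98.6,-8.5,98.9,0.8,0,12.3,0],
    [-105.7,-9.1,105.9,0.8,0.1,12.2,0],
    [-112.7,-9.7,113,0.9,0.1,12,0],
    [-119.8,-10.3,120,0.95,0.1,11.8,0],
    [-126.9,-10.9,127.1,1,0.1,11.6,0]
  ]
}}

```text
t: 16.08
position: [567.5, -192.8, 198.5]
orientation: [-1.571, -0.004, -1.48]
force: [-0.1, -0.4, -1.1]
opening: 94.1
```

```bash
python3 s.py
python3 - <<'E'
from mv import *
P,R,s=cur(); c=cam('wrist')
im=imaging.read_camera('wrist'); cv2.imwrite('pics/w7.png',im[:,:,::-1])
im=imaging.read_camera('top'); cv2.imwrite('pics/t7.png',im[:,:,::-1])
inc((568,-193,130),Rdown(np.radians(-85)))
print(proj(c,[[569,-193,108]]))
E
```

```text
16.075 [-0.4412  0.3282  1.5013 -0.0038  1.3097  1.0397] [ 567.5 -192.8  198.5] [-1.5705 -0.0044 -1.4799] [-0.1 -0.4 -1.1] 94.1
rot [ 0.   0.  -0.2] | 0.2 shift cm [ 0.1  -0.33 -6.87] | 6.9
[[273.46747937 215.88070997]]
```

View pics/w7.png

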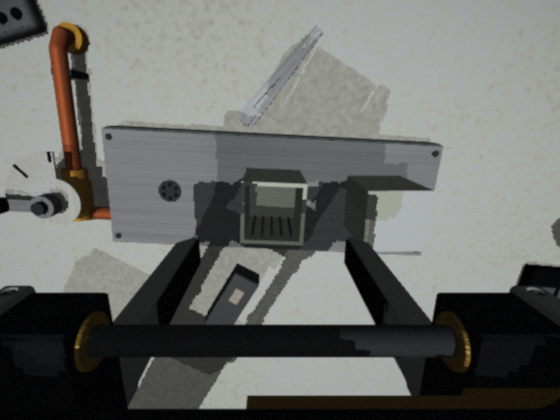

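{"api": "move_arm", "payload": {
  "increments": [
    [0,0,0,0.35,-0.2,-5,0],
    [0,0,0,0.35,-0.2,-10,0],
    [0,0,0,0.35,-0.2,-11,0],
    [0,0,0,0.35,-0.2,-11,0.3],
    [0,0,0,0.35,-0.2,-11,0.7],
    [0,0,0,0.35,-0.2,-11,0.7],
    [0,0,0,0.35,-0.2,-11,0.7],
    [0,0,0,0.35,-0.2,-8,0.7],
    [0,0,0,0.35,-0.2,-2,0.7],
    [0,0,0,0.35,-0.2,4,0.7]
  ]
}}

```text
t: 17.42
position: [571.4, -194.7, 240.0]
orientation: [-1.57, -0.0, -1.484]
force: [0.9, 0.7, -1.0]
opening: 56.4
```

```bash
python3 s.py
python3 - <<'E'
from mv import *
# tray: centre (612,260) yaw .042 ; far slot +60 along y
t=np.array([612,260]); yw=.04; R2=np.array([[np.cos(yw),-np.sin(yw)],[np.sin(yw),np.cos(yw)]])
far=t+R2@[0,58]; near=t+R2@[0,-58]; print(far,near)
path([((far[0]-3,far[1],210),Rdown(np.radians(-88)))])
E
```

```text
17.425 [-4.4380e-01  3.1250e-01  1.4207e+00  1.0000e-04  1.4077e+00  1.0403e+00] [ 571.4 -194.7  240. ] [-1.5701e+00 -3.0000e-04 -1.4841e+00] [ 0.9  0.7 -1. ] 56.4
[609.68061862 317.95360619] [614.31938138 202.04639381]
1 [ 0.   0.  -0.3] [ 0.39  5.7  -0.33] q [-0.35  0.3   1.45  0.    1.39  1.14] rat 0.41 err 0.0 wcz 605.0
2 [ 0.   0.  -0.7] [ 0.78 11.39 -0.67] q [-0.26  0.29  1.47 -0.    1.38  1.24] rat 0.42 err 0.0 wcz 602.0
3 [ 0.  0. -1.] [ 1.18 17.09 -1.  ] q [-0.16  0.29  1.48 -0.    1.37  1.34] rat 0.43 err 0.0 wcz 598.0
4 [ 0.   0.  -1.3] [ 1.57 22.79 -1.33] q [-0.06  0.3   1.48 -0.    1.37  1.45] rat 0.44 err 0.0 wcz 595.0
5 [ 0.   0.  -1.6] [ 1.96 28.48 -1.66] q [ 0.03  0.31  1.46 -0.    1.37  1.55] rat 0.43 err 0.0 wcz 592.0
6 [ 0.  0. -2.] [ 2.35 34.18 -2.  ] q [ 0.13  0.34  1.43 -0.    1.37  1.65] rat 0.42 err 0.0 wcz 588.0
7 [ 0.   0.  -2.3] [ 2.75 39.88 -2.33] q [ 0.22  0.37  1.39 -0.    1.38  1.74] rat 0.4 err 0.0 wcz 585.0
8 [ 0.   0.  -2.6] [ 3.14 45.57 -2.66] q [ 0.3   0.41  1.34 -0.    1.39  1.83] rat 0.37 err 0.0 wcz 582.0
9 [ 0.  0. -3.] [ 3.53 51.27 -3.  ] q [0.38 0.45 1.28 0.   1.41 1.92] rat 0.35 err 0.0 wcz 578.0
```

View pics/t7.png

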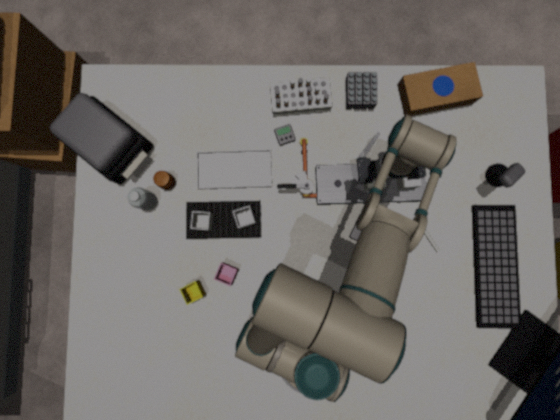

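{"api": "move_arm", "payload": {
  "increments": [
    [0,0,-0.3,0.4,5.7,-0.3,0.7],
    [0,0,-0.7,0.8,11.4,-0.7,0.7],
    [0,0,-1,1.2,17.1,-1,0.7],
    [0,0,-1.3,1.6,22.8,-1.3,0.7],
    [0,0,-1.6,2,28.5,-1.7,0.7],
    [0,0,-2,2.4,34.2,-2,0.7],
    [0,0,-2.3,2.8,39.9,-2.3,0.7],
    [0,0,-2.6,3.2,45.6,-2.7,0.7],
    [0,0,-3,3.8,51.3,-5,0.7],
    [0,0,-3,3.8,51.3,-10,0.7],
    [0,0,-3,3.8,51.3,-14,0.7],
    [0,0,-3,3.8,51.3,-14,0.7]
  ]
}}

```text
t: 18.92
position: [606.8, 317.2, 94.8]
orientation: [-1.578, -0.004, -1.536]
force: [0.0, 0.1, -1.1]
opening: 56.0
```

```bash
python3 s.py
python3 - <<'E'
from mv import *
im=imaging.read_camera('wrist'); cv2.imwrite('pics/w8.png',im[:,:,::-1])
E
```

```text
18.925 [ 3.8070e-01  5.2970e-01  1.4341e+00 -1.2000e-03  1.1853e+00  1.9172e+00] [606.8 317.2  94.8] [-1.5776 -0.0036 -1.536 ] [ 0.   0.1 -1.1] 56.0
```

View pics/w8.png

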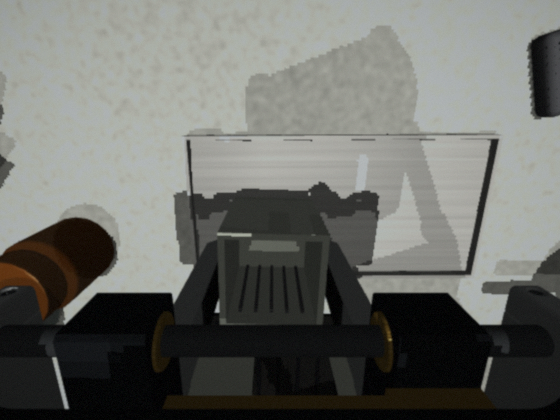

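Run:
```python
from mv import *
c=cam('wrist'); print(unproj(c,[(188,136),(497,135),(471,273)],12)); P,R,s=cur(); print(P)
```

```text
[[675.19623229 387.00803183  12.        ]
 [684.24082476 145.25536365  12.        ]
 [564.13564025 139.1532099   12.        ]]
[608.9516888  317.78786909  97.61545357]
```

{"api": "move_arm", "payload": {
  "increments": [
    [0,0,0,0.4,0.2,-2,0.7],
    [0,0,0,0.4,0.2,-3.7,0.7],
    [0,0,0,0.4,0.2,-4.1,0.7],
    [0,0,0,0.4,0.2,-4.1,0.7],
    [0,0,0,0.4,0.2,-4.1,0.4],
    [0,0,0,0.4,0.2,-4.1,0],
    [0,0,0,0.4,0.2,-4.1,0],
    [0,0,0,0.4,0.2,2,0],
    [0,0,0,0.4,0.2,7,0],
    [0,0,0,0.4,-5,12,0],
    [0,0,0,0.4,-8,14,0]
  ]
}}

```text
t: 20.35
position: [614.6, 237.4, 241.2]
orientation: [-1.565, -0.0, -1.536]
force: [0.5, -0.3, -0.2]
opening: 94.2
```

```bash
python3 s.py
python3 - <<'E'
from mv import *
im=imaging.read_camera('wrist'); cv2.imwrite('pics/w9.png',im[:,:,::-1])
im=imaging.read_camera('top'); crop(im,'pics/t9.png',170,120,450,310,2.8)
E
```

```text
20.35 [ 2.6380e-01  3.9450e-01  1.2920e+00 -1.2000e-03  1.4499e+00  1.7997e+00] [614.6 237.4 241.2] [-1.5655 -0.     -1.5357] [ 0.5 -0.3 -0.2] 94.2
```

View pics/w9.png

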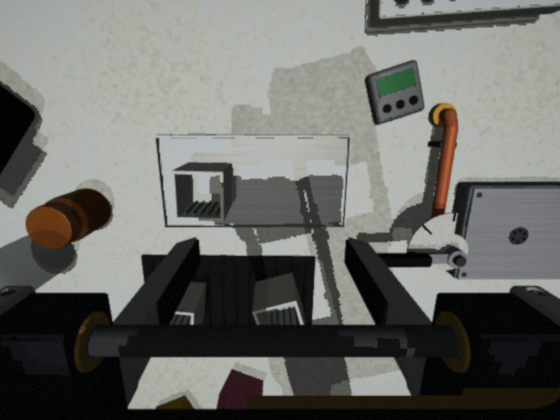

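View pics/t9.png

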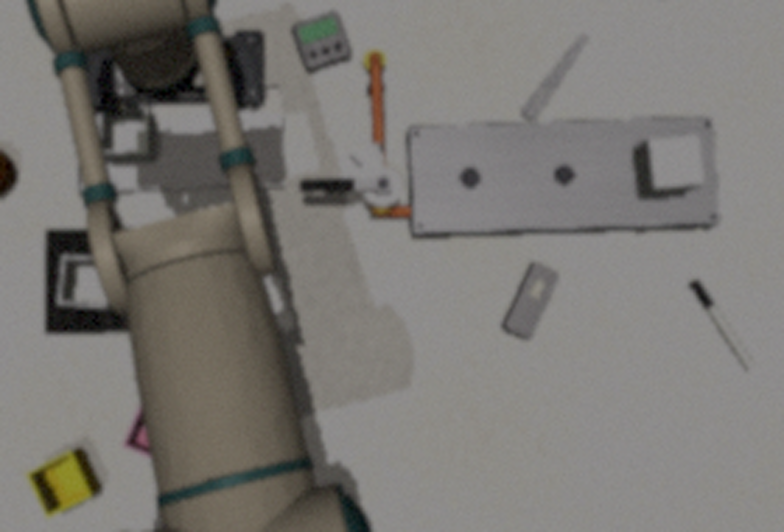

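Run:
```python
from mv import *
path([((450,221,200),Rdown(np.radians(-71)))])
```

```text
1 [-0.   0.2  5.7] [-5.53 -0.48 -1.43] q [ 0.28  0.32  1.44 -0.    1.38  1.72] rat 0.54 err 0.0 wcz 597.0
2 [-0.   0.3 11.5] [-11.06  -0.95  -2.85] q [ 0.29  0.25  1.58 -0.    1.31  1.63] rat 0.5 err 0.0 wcz 583.0
3 [-0.1  0.5 17.2] [-16.58  -1.43  -4.28] q [ 0.32  0.18  1.7  -0.    1.26  1.56] rat 0.46 err 0.0 wcz 568.0
```

{"api": "move_arm", "payload": {
  "increments": [
    [0,0,6,-5.5,-0.5,-1,0],
    [0,0,12,-11,-1,-2.5,0],
    [0,0,17.2,-16.5,-1.5,-4.3,0],
    [0,0,17.2,-16.5,-1.5,-4.3,0],
    [0,0,17.2,-16.5,-1.5,-4.3,0]
  ]
}}

```text
t: 21.08
position: [449.5, 223.9, 195.5]
orientation: [-1.568, -0.0, -1.236]
force: [0.8, 1.0, 0.1]
opening: 94.2
```

```bash
python3 s.py
python3 - <<'E'
from mv import *
im=imaging.read_camera('wrist'); cv2.imwrite('pics/w10.png',im[:,:,::-1])
E
```

```text
21.075 [ 3.2360e-01  1.8610e-01  1.7098e+00 -3.0000e-04  1.2426e+00  1.5599e+00] [449.5 223.9 195.5] [-1.5677e+00 -3.0000e-04 -1.2362e+00] [0.8 1.  0.1] 94.2
```

View pics/w10.png

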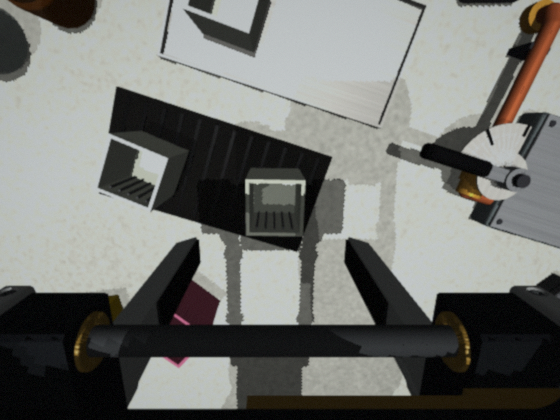

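Run:
```python
from mv import *
c=cam('wrist'); Q=unproj(c,[(247,181),(305,181),(303,236),(246,235)],77); m=Q.mean(0); print(Q.round(1),m); d=Q[1]-Q[0]; print(np.degrees(np.arctan2(d[1],d[0])),np.linalg.norm(d))
inc((m[0],m[1],58),Rdown(np.radians(-71)))
P,R,s=cur()
# after grasp: lift to 200, go to jet1
path([((m[0],m[1],200),Rdown(np.radians(-71))),((567,-190,210),Rdown(np.radians(-82)))])
```

```text
[[468.1 256.   77. ]
 [485.8 205.1  77. ]
 [434.  187.4  77. ]
 [416.7 240.5  77. ]] [451.14562123 222.25608085  77.        ]
-70.83581918138717 53.93838889431626
rot [-0.   0.2 -0.2] | 0.3 shift cm [  0.06  -0.17 -13.79] | 13.8
1 [-0.   0.2 -0.2] [ 0.06 -0.17  0.41] q [ 0.32  0.19  1.7  -0.    1.26  1.56] rat 0.05 err 0.0 wcz 568.0
2 [-0.   0.2 -1.5] [ 1.51 -5.32  0.53] q [0.21 0.17 1.71 0.   1.26 1.47] rat 0.48 err 0.0 wcz 570.0
3 [-0.   0.2 -2.9] [  2.95 -10.47   0.66] q [0.1  0.17 1.71 0.   1.26 1.39] rat 0.48 err 0.0 wcz 571.0
4 [-0.   0.2 -4.3] [  4.4  -15.63   0.78] q [-0.    0.18  1.7   0.    1.26  1.31] rat 0.47 err 0.0 wcz 572.0
5 [-0.   0.2 -5.7] [  5.85 -20.78   0.91] q [-0.11  0.19  1.68 -0.    1.27  1.23] rat 0.45 err 0.0 wcz 573.0
6 [-0.   0.2 -7. ] [  7.3  -25.93   1.03] q [-0.2   0.21  1.65  0.    1.28  1.16] rat 0.42 err 0.0 wcz 575.0
7 [-0.   0.2 -8.4] [  8.75 -31.09   1.16] q [-0.29  0.24  1.6   0.    1.3   1.1 ] rat 0.39 err 0.0 wcz 576.0
8 [-0.   0.2 -9.8] [ 10.19 -36.24   1.28] q [-0.37  0.28  1.55  0.    1.31  1.04] rat 0.35 err 0.0 wcz 577.0
9 [ -0.    0.2 -11.2] [ 11.64 -41.39   1.41] q [-0.44  0.32  1.48  0.    1.34  0.99] rat 0.32 err 0.0 wcz 578.0
```

{"api": "move_arm", "payload": {
  "increments": [
    [0,0,0,0.1,-0.2,-5,0],
    [0,0,0,0.1,-0.2,-10,0],
    [0,0,0,0.1,-0.2,-13.5,0],
    [0,0,0,0.1,-0.2,-13.8,0.2],
    [0,0,0,0.1,-0.2,-13.8,0.7],
    [0,0,0,0.1,-0.2,-13.8,0.7],
    [0,0,0,0.1,-0.2,-13.8,0.7],
    [0,0,0,0.1,-0.2,-11,0.7],
    [0,0,0,0.1,-0.2,-5,0.7],
    [0,0,0,0.1,-0.2,0.5,0.7]
  ]
}}

```text
t: 22.38
position: [449.6, 220.9, 202.7]
orientation: [-1.569, -0.001, -1.236]
force: [1.2, 0.9, -1.9]
opening: 56.0
```

```bash
python3 s.py
python3 - <<'E'
from mv import *
inc((567,-190,130),Rdown(np.radians(-82)))
E
```

```text
22.375 [ 3.1820e-01  1.7940e-01  1.6997e+00 -7.0000e-04  1.2602e+00  1.5549e+00] [449.6 220.9 202.7] [-1.5685e+00 -7.0000e-04 -1.2365e+00] [ 1.2  0.9 -1.9] 56.0
rot [  0.    0.1 -11.2] | 11.2 shift cm [ 11.74 -41.09  -7.27] | 43.4
```

{"api": "move_arm", "payload": {
  "increments": [
    [0,0,-1.4,1.5,-5.2,0,0.7],
    [0,0,-2.8,2.9,-10.3,0,0.7],
    [0,0,-4.2,4.4,-15.4,0,0.7],
    [0,0,-5.6,5.9,-20.5,0,0.7],
    [0,0,-7,7.3,-25.7,0,0.7],
    [0,0,-8.4,8.8,-30.8,0,0.7],
    [0,0,-9.8,10.3,-36,0,0.7],
    [0,0,-11.2,11.7,-41.1,-3,0.7],
    [0,0,-11.2,11.7,-41.1,-7.3,0.7],
    [0,0,-11.2,11.7,-41.1,-7.3,0.7],
    [0,0,-11.2,11.7,-41.1,-7.3,0.7]
  ]
}}

```text
t: 23.75
position: [567.4, -189.9, 129.0]
orientation: [-1.568, -0.002, -1.431]
force: [0.0, 0.2, -0.9]
opening: 55.7
```

```bash
python3 s.py
python3 - <<'E'
from mv import *
inc((567,-190,89),Rdown(np.radians(-82)))
im=imaging.read_camera('wrist'); cv2.imwrite('pics/w11.png',im[:,:,::-1])
E
```

```text
23.75 [-4.3930e-01  3.7720e-01  1.6082e+00  3.0000e-04  1.1528e+00  9.9190e-01] [ 567.4 -189.9  129. ] [-1.5678 -0.0016 -1.4313] [ 0.   0.2 -0.9] 55.7
rot [0.1 0.2 0. ] | 0.2 shift cm [-0.04 -0.01 -4.  ] | 4.0
```

View pics/w11.png

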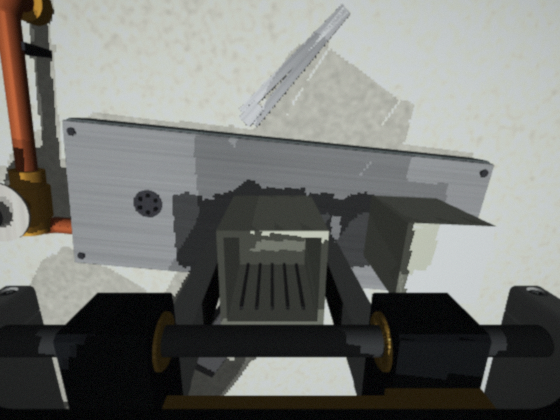

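Run:
```python
from mv import *
c=cam('wrist'); Q=unproj(c,[(71,131),(81,256),(484,173),(147.5,203.5)],36); print(Q.round(1))
d=Q[0]-Q[2]; yw=np.arctan2(d[1],d[0])-np.pi/2; print('yaw',yw,np.linalg.norm(d))
mid=(Q[1]+Q[2])/2; print('centre',mid,'jet2->jet1',Q[3][:2]+110*np.array([np.sin(yw),-np.cos(yw)]))
```

```text
[[ 617.2  -18.1   36. ]
 [ 506.7  -22.4   36. ]
 [ 630.7 -359.6   36. ]
 [ 564.8  -80.8   36. ]]
yaw 0.03948157093461746 341.74289048810164
centre [ 568.6835081  -190.97851574   36.        ] jet2->jet1 [ 569.10353112 -190.7334006 ]
```

{"api": "move_arm", "payload": {
  "increments": [
    [0,0,0,0.15,-0.1,-2.5,0.7],
    [0,0,0,0.15,-0.1,-3.9,0.7],
    [0,0,0,0.15,-0.1,-4.1,0.7],
    [0,0,0,0.15,-0.1,-4.1,0.7],
    [0,0,0,0.15,-0.1,-4.1,0.3],
    [0,0,0,0.15,-0.1,-4.1,0],
    [0,0,0,0.15,-0.1,-4.1,0],
    [0,0,0,0.15,-0.1,1,0],
    [0,0,0,0.15,-0.1,6,0],
    [0,0,0,0.15,-0.1,9,0],
    [0,0,0,0.15,-0.1,9,0]
  ]
}}

```text
t: 25.18
position: [569.7, -191.7, 220.0]
orientation: [-1.565, -0.004, -1.432]
force: [0.1, 0.7, 1.2]
opening: 93.9
```

```bash
python3 s.py
python3 - <<'E'
from mv import *
c=cam('wrist')
im=imaging.read_camera('wrist'); cv2.imwrite('pics/w12.png',im[:,:,::-1])
a=np.radians(8)
for r in (0,180):
  print(r);path([((561,-192,220),Rhead(a,r))])
E
```

```text
25.175 [-4.4040e-01  3.1520e-01  1.4662e+00  2.0000e-04  1.3529e+00  9.9140e-01] [ 569.7 -191.7  220. ] [-1.5647 -0.0038 -1.4319] [0.1 0.7 1.2] 93.9
0
1 [-7.  -1.   7.1] [-0.04 -0.    0.01] q [-0.38  0.29  1.52 -0.11  1.27  0.96] rat 0.39 err 0.0 wcz 583.0
2 [-14.   -2.   14.1] [-0.08 -0.01  0.02] q [-0.32  0.26  1.59 -0.22  1.17  0.94] rat 0.42 err 0.0 wcz 575.0
3 [-21.   -2.9  21.2] [-0.12 -0.01  0.04] q [-0.26  0.23  1.66 -0.35  1.07  0.94] rat 0.46 err 0.0 wcz 562.0
4 [-28.   -3.9  28.2] [-0.17 -0.02  0.05] q [-0.2   0.2   1.74 -0.49  0.96  0.96] rat 0.52 err 0.0 wcz 543.0
5 [-35.1  -4.9  35.3] [-0.21 -0.02  0.06] q [-0.15  0.18  1.83 -0.66  0.86  1.01] rat 0.61 err 0.0 wcz 521.0
6 [-42.1  -5.9  42.4] [-0.25 -0.03  0.07] q [-0.11  0.17  1.93 -0.87  0.77  1.1 ] rat 0.75 err 0.0 wcz 494.0
7 [-49.1  -6.8  49.4] [-0.29 -0.03  0.08] q [-0.09  0.16  2.03 -1.13  0.69  1.25] rat 0.94 err 0.0 wcz 465.0
8 [-56.1  -7.8  56.5] [-0.33 -0.04  0.09] q [-0.1   0.14  2.06 -1.18  0.63  1.16] rat 0.32 err 0.0884 wcz 463.0
9 [-63.1  -8.8  63.5] [-0.37 -0.04  0.11] q [-0.15  0.11  2.09 -1.18  0.54  0
[... 1343 characters left out ...]
  0.51  0.84  0.48] rat 0.91 err 0.0 wcz 537.0
4 [  5.6 -39.5   0. ] [-0.33 -0.04  0.09] q [-0.77  0.09  2.    0.83  0.76  0.12] rat 1.29 err 0.0 wcz 501.0
5 [  7.  -49.4   0.1] [-0.42 -0.05  0.12] q [-0.87  0.1   2.13  1.2   0.77 -0.3 ] rat 1.53 err 0.0 wcz 455.0
6 [  8.4 -59.3   0.1] [-0.5  -0.06  0.14] q [-0.97  0.16  2.26  1.52  0.89 -0.7 ] rat 1.46 err 0.0 wcz 403.0
7 [  9.8 -69.2   0.1] [-0.58 -0.06  0.17] q [-1.04  0.27  2.37  1.74  1.08 -1.04] rat 1.24 err 0.0 wcz 345.0
8 [ 11.1 -79.1   0.1] [-0.67 -0.07  0.19] q [-1.1   0.44  2.46  1.86  1.32 -1.34] rat 1.08 err 0.0 wcz 284.0
9 [ 12.5 -89.    0.1] [-0.75 -0.08  0.21] q [-1.12  0.65  2.53  1.89  1.58 -1.61] rat 0.97 err 0.0 wcz 220.0
```

View pics/w12.png

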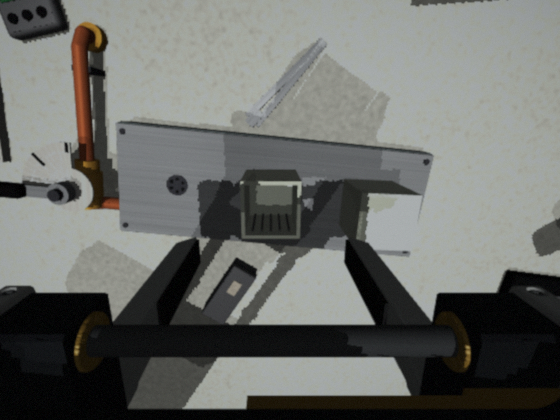

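{"api": "move_arm", "payload": {
  "increments": [
    [1.4,-10,0,-0.1,0,0,0],
    [2.8,-20,0,-0.2,0,0,0],
    [3.9,-28,0,-0.3,0,0,0],
    [4.9,-35,0,-0.35,0,0,0],
    [5.8,-41,0,-0.4,0,0,0],
    [6.6,-47,0,-0.4,0,0,0],
    [7.4,-53,0,-0.5,0,0,0],
    [8.3,-59,0,-0.5,0,0,0],
    [9.3,-66,0,-0.6,0,0,0],
    [10.4,-74,0,-0.65,0,0,0],
    [11.5,-82,0,-0.7,0,0,0],
    [12.5,-89,0,-0.75,0,0,0],
    [12.5,-89,0,-0.75,0,0,0],
    [12.5,-89,0,-0.75,0,0,0]
  ]
}}

```text
t: 26.98
position: [560.6, -190.3, 217.3]
orientation: [-0.003, 0.002, -1.431]
force: [-0.5, 1.4, 0.2]
opening: 94.0
```

```bash
python3 s.py
python3 - <<'E'
from mv import *
c=cam('wrist')
im=imaging.read_camera('wrist'); cv2.imwrite('pics/w13.png',im[:,:,::-1])
inc((561,-192,71),Rhead(np.radians(8),180))
E
```

```text
26.975 [-1.1146  0.6551  2.5343  1.887   1.5826 -1.6141] [ 560.6 -190.3  217.3] [-0.0031  0.0021 -1.431 ] [-0.5  1.4  0.2] 94.0
rot [ 0.1 -0.1 -0. ] | 0.1 shift cm [  0.04  -0.19 -14.77] | 14.8
```

View pics/w13.png

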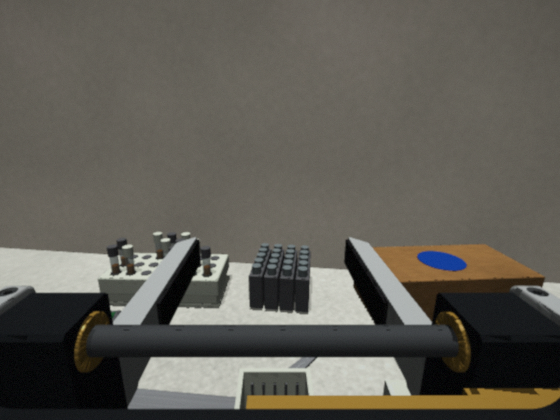

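{"api": "move_arm", "payload": {
  "increments": [
    [0,0,0,0,-0.2,-5,0],
    [0,0,0,0,-0.2,-10,0],
    [0,0,0,0,-0.2,-14,0],
    [0,0,0,0,-0.2,-14.6,0.2],
    [0,0,0,0,-0.2,-14.6,0.7],
    [0,0,0,0,-0.2,-14.6,0.7],
    [0,0,0,0,-0.2,-14.6,0.7],
    [0,0,0,0,-0.2,-14.6,0.7]
  ]
}}

```text
t: 28.02
position: [560.7, -192.8, 73.6]
orientation: [0.002, -0.001, -1.432]
force: [0.1, 0.7, 4.2]
opening: 56.3
```

{"api": "move_arm", "payload": {
  "increments": [
    [0,0,0,0,0,3,0.7],
    [0,0,0,0,0,8,0.7],
    [0,0,0,0,0,12,0.7],
    [9.9,1.4,0,0,0,12,0.7],
    [19.8,2.8,0,0,0,12,0.7],
    [29.7,4.2,0,0,0,12,0.7],
    [39.6,5.6,0,0,0,12,0.7],
    [49.5,7,0,0,0,12,0.7],
    [59.4,8.4,0,0,0,12,0.7],
    [69.3,9.8,0,0,0,12,0.7],
    [79.2,11.2,0,0,0,12,0.7],
    [89.1,12.6,0,0,0,12,0.7],
    [99,14,0,0,0,12,0.7],
    [108.9,15.4,0,0,0,12,0.7],
    [118.8,16.8,0,0,0,12,0.7],
    [128.7,18.2,0,0,0,12,0.7],
    [138.6,19.6,0,0,0,12,0.7],
    [148.5,21,0,0,0,12,0.7],
    [158.4,22.4,0,0,0,12,0.7],
    [168.3,23.7,0,0,0,12,0.7]
  ]
}}

```text
t: 30.52
position: [560.7, -193.0, 190.9]
orientation: [-3.14, 0.168, 1.712]
force: [0.0, 0.3, -1.8]
opening: 55.8
```

```bash
python3 s.py
python3 - <<'E'
from mv import *
im=imaging.read_camera('side'); crop(im,'pics/s14.png',180,130,430,330,3)
inc((560.6,-192,80),Rhead(np.radians(8),0))
E
```

```text
30.525 [-1.1187  0.7468  2.5433  1.879   1.6149  1.2608] [ 560.7 -193.   190.9] [-3.1404  0.1685  1.7119] [ 0.   0.3 -1.8] 55.8
rot [ 9.4  1.3 -0.1] | 9.4 shift cm [ -0.     0.09 -11.09] | 11.1
```

View pics/s14.png

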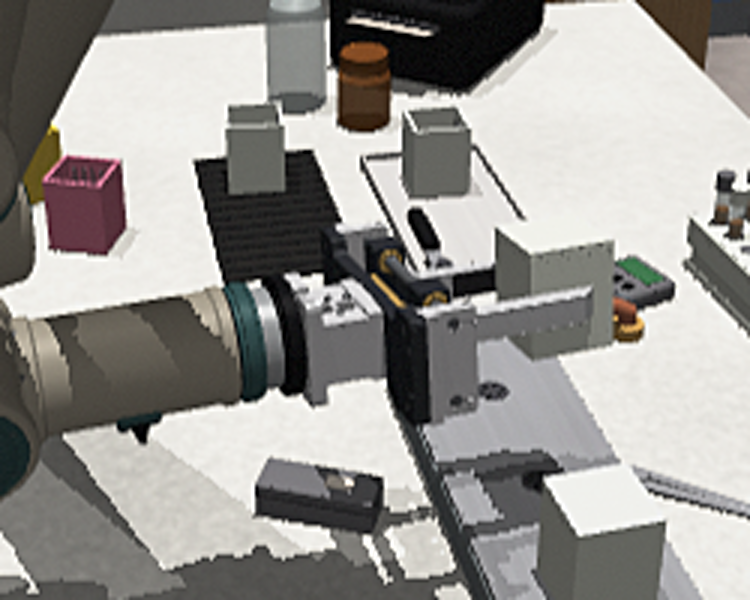

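{"api": "move_arm", "payload": {
  "increments": [
    [9.4,1.3,0,0,0.1,-4,0.7],
    [9.4,1.3,0,0,0.1,-9,0.7],
    [9.4,1.3,0,0,0.1,-11,0.7],
    [9.4,1.3,0,0,0.1,-11.8,0.7],
    [9.4,1.3,0,0,0.1,-11.9,0.7],
    [9.4,1.3,0,0,0.1,-11.9,0.7]
  ]
}}

```text
t: 31.32
position: [560.7, -191.9, 73.7]
orientation: [3.14, 0.011, 1.712]
force: [0.5, -0.2, -1.0]
opening: 55.8
```

```bash
python3 s.py
python3 - <<'E'
from mv import *
im=imaging.read_camera('side'); crop(im,'pics/s15.png',230,130,430,330,3)
im=imaging.read_camera('top'); crop(im,'pics/t15.png',290,120,450,240,5)
E
```

```text
31.325 [-1.1171  1.1282  2.5406  1.8423  1.728   1.0541] [ 560.7 -191.9   73.7] [3.1396 0.0106 1.7117] [ 0.5 -0.2 -1. ] 55.8
```

View pics/t15.png

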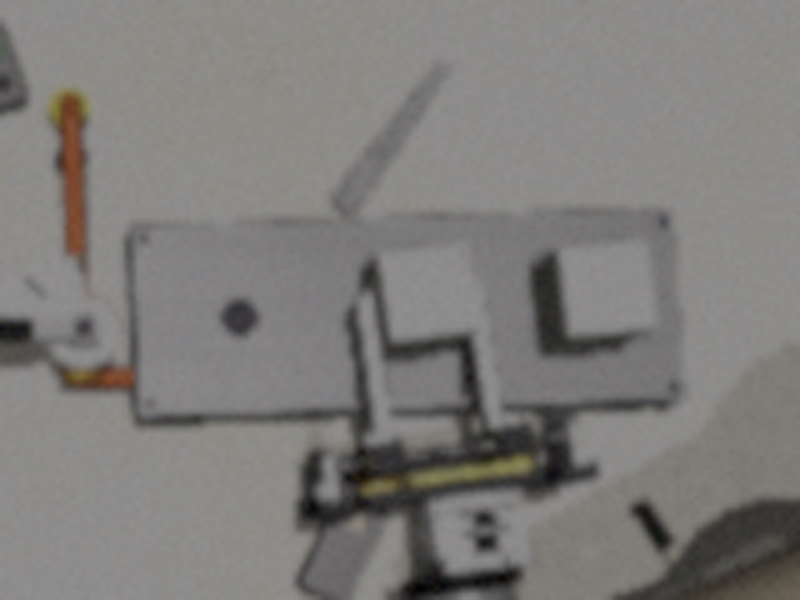

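{"api": "move_arm", "payload": {
  "increments": [
    [0,0,0,0,0,-0.3,0.7],
    [0,0,0,0,0,-0.3,0.7],
    [0,0,0,0,0,-0.3,0.3],
    [0,0,0,0,0,-0.3,0],
    [0,0,0,0,0,-0.3,0],
    [0,0,0,0,0,5,0],
    [0,0,0,0,0,10,0],
    [0,0,-2,0.1,-5,13,0],
    [0,0,-2.4,0.2,-10.9,13,0],
    [0,0,-2.4,0.2,-10.9,13,0],
    [0,0,-2.4,0.2,-10.9,13,0]
  ]
}}

```text
t: 32.8
position: [562.4, -300.2, 202.3]
orientation: [3.141, 0.008, 1.671]
force: [0.0, -0.2, -0.4]
opening: 94.1
```

```bash
python3 s.py
python3 - <<'E'
from mv import *
im=imaging.read_camera('side'); crop(im,'pics/s16.png',230,130,430,380,2.4)
im=imaging.read_camera('top'); crop(im,'pics/t16.png',170,120,450,310,2.8); crop(im,'pics/t16b.png',290,120,450,240,5)
im=imaging.read_camera('wrist'); cv2.imwrite('pics/w16.png',im[:,:,::-1])
inc((563,-302.5,72),Rhead(np.radians(5.7),0))
E
```

```text
32.8 [-1.2231  0.6779  2.348   1.8171  1.5434  1.6749] [ 562.4 -300.2  202.3] [3.1407 0.0081 1.6707] [ 0.  -0.2 -0.4] 94.1
rot [ 0.3  0.1 -0.1] | 0.3 shift cm [  0.04  -0.31 -12.98] | 13.0
```

View pics/t16b.png

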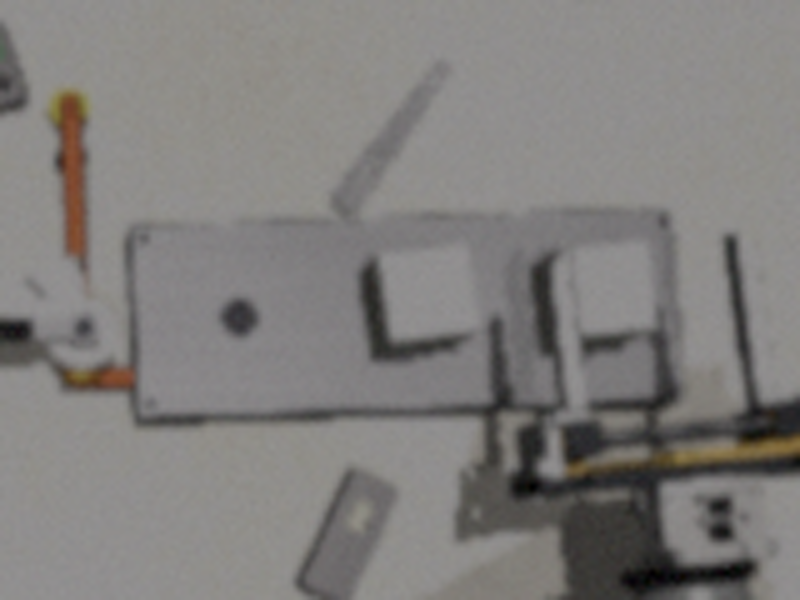

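View pics/s16.png

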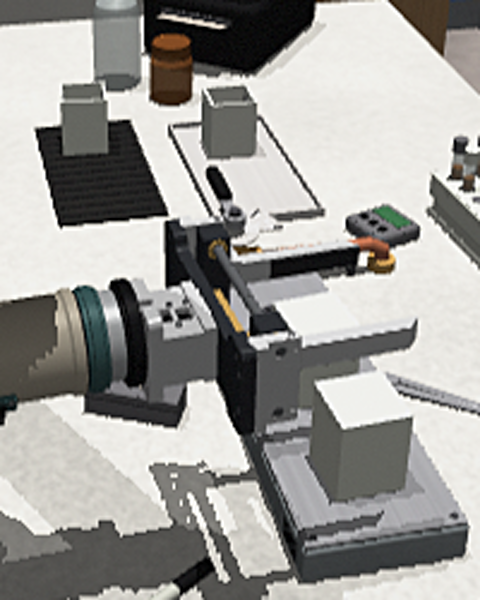

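View pics/w16.png

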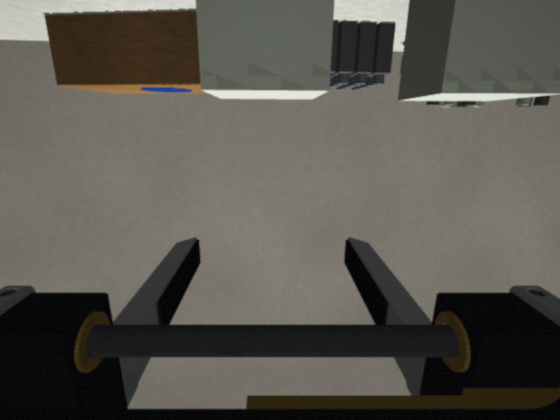

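{"api": "move_arm", "payload": {
  "increments": [
    [0.3,0,0,0,-0.3,-5,0],
    [0.3,0,0,0,-0.3,-10,0],
    [0.3,0,0,0,-0.3,-12.8,0],
    [0.3,0,0,0,-0.3,-12.9,0.2],
    [0.3,0,0,0,-0.3,-12.9,0.7],
    [0.3,0,0,0,-0.3,-12.9,0.7],
    [0.3,0,0,0,-0.3,-12.9,0.7],
    [0.3,0,0,0,-0.3,-12.9,0.7]
  ]
}}

```text
t: 33.95
position: [562.7, -303.9, 74.8]
orientation: [3.138, 0.005, 1.67]
force: [-0.5, -0.1, 2.3]
opening: 56.0
```

{"api": "move_arm", "payload": {
  "increments": [
    [0,0,0,0,0,3,0.7],
    [0,0,0,0,0,8,0.7],
    [0,0,0,0,0,12,0.7],
    [-10,-1,0,0,0,12,0.7],
    [-20,-2,0,0,0,12,0.7],
    [-29.9,-3,0,0,0,12,0.7],
    [-39.8,-4,0,0,0,12,0.7],
    [-49.8,-5,0,0,0,12,0.7],
    [-59.7,-6,0,0,0,12,0.7],
    [-69.7,-7,0,0,0,12,0.7],
    [-79.6,-8,0,0,0,12,0.7],
    [-89.6,-8.9,0,0,0,12,0.7],
    [-99.5,-9.9,0,0,0,12,0.7],
    [-109.5,-10.9,0,0,0,12,0.7],
    [-119.4,-11.9,0,0,0,12,0.7],
    [-129.4,-12.9,0,0,0,12,0.7],
    [-139.3,-13.9,0,0,0,12,0.7],
    [-149.3,-14.9,0,0,0,12,0.7],
    [-159.2,-15.9,0,0,0,12,0.7],
    [-169.2,-16.9,0,0,0,12,0.7]
  ]
}}

```text
t: 36.45
position: [562.6, -303.9, 193.3]
orientation: [-0.003, 0.164, -1.471]
force: [0.1, 0.6, -0.5]
opening: 56.1
```

```bash
python3 s.py
python3 - <<'E'
from mv import *
im=imaging.read_camera('side'); crop(im,'pics/s17.png',200,130,450,380,2.4)
inc((563,-302.5,72),Rhead(np.radians(5.7),180))
E
```

```text
36.45 [-1.2259  0.6976  2.3427  1.8139  1.5433 -1.3082] [ 562.6 -303.9  193.3] [-0.003   0.1642 -1.471 ] [ 0.1  0.6 -0.5] 56.1
rot [-9.1 -1.1 -0. ] | 9.2 shift cm [  0.04   0.13 -12.13] | 12.1
```

View pics/s17.png

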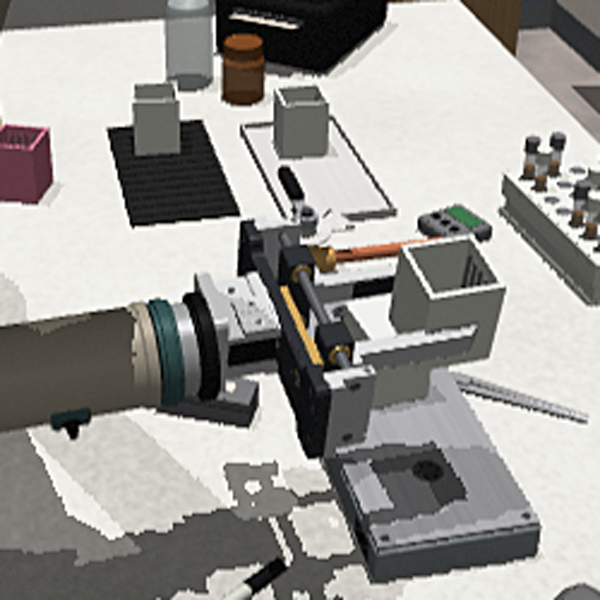

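{"api": "move_arm", "payload": {
  "increments": [
    [-9.2,-1,0,0,0.1,-4,0.7],
    [-9.2,-1,0,0,0.1,-9,0.7],
    [-9.2,-1,0,0,0.1,-11.5,0.7],
    [-9.2,-1,0,0,0.1,-12.3,0.7],
    [-9.2,-1,0,0,0.1,-12.4,0.7],
    [-9.2,-1,0,0,0.1,-12.4,0.7],
    [-9.2,-1,0,0,0.1,-12.4,0.3],
    [-9.2,-1,0,0,0.1,-12.4,0],
    [-9.2,-1,0,0,0.1,-12.4,0],
    [-9.2,-1,0,0,0.1,-8,0],
    [-9.2,-1,0,0,0.1,-2,0],
    [-9.2,-1,0,0,0.1,2,0]
  ]
}}

```text
t: 38.0
position: [562.6, -302.4, 215.7]
orientation: [0.0, 0.008, -1.47]
force: [0.1, -1.4, 0.1]
opening: 94.1
```

```bash
python3 s.py
python3 - <<'E'
from mv import *
for yaw in (-84.3,5.7):
  print(yaw); path([((571,-302,205),Rdown(np.radians(yaw)))])
E
```

```text
38.0 [-1.2249  0.6428  2.3368  1.8132  1.532  -1.4052] [ 562.6 -302.4  215.7] [ 4.0000e-04  8.3000e-03 -1.4703e+00] [ 0.1 -1.4  0.1] 94.1
-84.3
1 [-1.   9.9  0. ] [ 0.09  0.   -0.12] q [-1.21  0.49  2.29  1.75  1.32 -1.2 ] rat 0.79 err 0.0 wcz 278.0
2 [-2.1 19.9  0.1] [ 0.19  0.01 -0.24] q [-1.17  0.36  2.21  1.63  1.12 -0.95] rat 0.89 err 0.0 wcz 339.0
3 [-3.1 29.8  0.1] [ 0.28  0.01 -0.36] q [-1.1   0.27  2.12  1.43  0.95 -0.66] rat 1.06 err 0.0 wcz 396.0
4 [-4.2 39.8  0.1] [ 0.37  0.02 -0.47] q [-1.02  0.22  2.01  1.15  0.86 -0.32] rat 1.24 err 0.0 wcz 448.0
5 [-5.2 49.7  0.2] [ 0.47  0.02 -0.59] q [-0.93  0.2   1.89  0.83  0.84  0.04] rat 1.31 err 0.0 wcz 492.0
6 [-6.2 59.7  0.2] [ 0.56  0.03 -0.71] q [-0.83  0.22  1.77  0.54  0.9   0.35] rat 1.16 err 0.0 wcz 527.0
7 [-7.3 69.6  0.3] [ 0.66  0.03 -0.83] q [-0.75  0.26  1.64  0.3   1.03  0.6 ] rat 0.88 err 0.0 wcz 553.0
8 [-8.3 79.6  0.3] [ 0.75  0.04 -0.95] q [-0.66  0.32  1.51  0.13  1.19  0.77] rat 0.63 err 0.0 wcz 569.0
9 [-9.4 89.5  0.3] [ 0.84  0.04 -1.07] q [-0.59  0.39  1.38  0.    1.37  0.88] rat 0.64 err 0.0 wcz 573.0
5.
[... 609 characters left out ...]
.9   1.25 -0.91] rat 0.56 err 0.0 wcz 456.0
7 [-44.4  36.   40.6] [ 0.49  0.03 -0.62] q [-0.99  0.36  1.66  0.75  1.26 -0.85] rat 0.56 err 0.0 wcz 490.0
8 [-50.8  41.2  46.4] [ 0.56  0.03 -0.71] q [-0.92  0.36  1.58  0.6   1.28 -0.8 ] rat 0.55 err 0.0 wcz 519.0
9 [-57.1  46.3  52.2] [ 0.63  0.03 -0.8 ] q [-0.84  0.36  1.51  0.44  1.3  -0.76] rat 0.55 err 0.0 wcz 543.0
10 [-63.5  51.5  58. ] [ 0.7   0.04 -0.89] q [-0.76  0.37  1.46  0.29  1.32 -0.73] rat 0.54 err 0.0 wcz 560.0
11 [-69.8  56.6  63.8] [ 0.77  0.04 -0.98] q [-0.68  0.38  1.41  0.15  1.34 -0.71] rat 0.54 err 0.0 wcz 570.0
12 [-76.2  61.8  69.6] [ 0.84  0.04 -1.07] q [-0.59  0.39  1.38 -0.    1.37 -0.69] rat 0.53 err 0.0 wcz 573.0
```

{"api": "move_arm", "payload": {
  "increments": [
    [-1,10,0,0.1,0,0,0],
    [-2.1,20,0,0.2,0,-0.2,0],
    [-3,29,0,0.3,0,-0.3,0],
    [-3.9,37,0,0.4,0,-0.4,0],
    [-4.6,44,0,0.4,0,-0.5,0],
    [-5.4,51,0.1,0.5,0,-0.6,0],
    [-6.1,58,0.1,0.6,0,-0.7,0],
    [-6.9,66,0.2,0.6,0,-0.8,0],
    [-7.8,75,0.3,0.7,0,-0.9,0],
    [-8.7,83,0.3,0.8,0,-1,0],
    [-9.4,89.5,0.3,0.8,0,-1.1,0],
    [-9.4,89.5,0.3,0.8,0,-1.1,0],
    [-9.4,89.5,0.3,0.8,0,-1.1,0]
  ]
}}

```text
t: 39.62
position: [569.7, -302.5, 201.8]
orientation: [-1.572, 0.0, -1.471]
force: [-0.2, 0.2, -0.2]
opening: 94.1
```

```bash
python3 s.py
python3 - <<'E'
from mv import *
im=imaging.read_camera('wrist'); cv2.imwrite('pics/w18.png',im[:,:,::-1])
E
```

```text
39.625 [-5.9590e-01  3.9560e-01  1.3874e+00 -2.0000e-04  1.3594e+00  8.7550e-01] [ 569.7 -302.5  201.8] [-1.5715e+00  3.0000e-04 -1.4713e+00] [-0.2  0.2 -0.2] 94.1
```

View pics/w18.png

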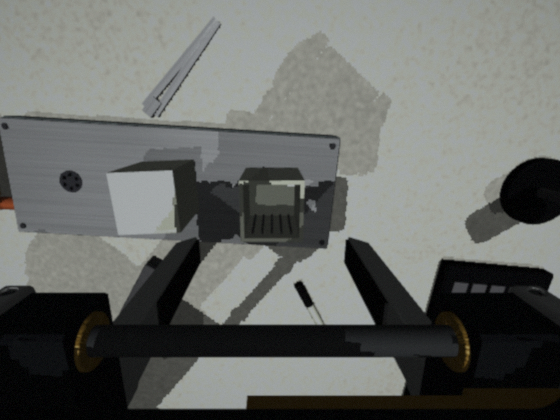

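Run:
```python
from mv import *
c=cam('wrist')
for L in ([(243,181),(304,181),(302,242),(241,242)],[(108,173),(172,170),(180,233),(115,235)]):
    Q=unproj(c,L,108); print(Q.mean(0).round(1),np.linalg.norm(Q[0]-Q[1]).round(1),np.linalg.norm(Q[1]-Q[2]).round(1))
print('scr',unproj(c,[(5,126),(332,146),(322,242),(70.5,181)],36).round(1))
m=unproj(c,[(243,181),(304,181),(302,242),(241,242)],108).mean(0); inc((m[0],m[1],89),Rdown(np.radians(-84.3)))
```

```text
[ 572.7 -301.6  108. ] 51.6 55.6
[ 569.5 -190.1  108. ] 54.1 56.4
scr [[ 616.3  -18.5   36. ]
 [ 629.5 -359.    36. ]
 [ 520.4 -364.3   36. ]
 [ 564.3  -81.1   36. ]]
rot [ 0. -0.  0.] | 0.0 shift cm [  0.33   0.12 -11.32] | 11.3
```

{"api": "move_arm", "payload": {
  "increments": [
    [0,0,0,0.2,0,-5,0],
    [0,0,0,0.2,0,-10,0],
    [0,0,0,0.2,0,-11.3,0],
    [0,0,0,0.2,0,-11.3,0.3],
    [0,0,0,0.2,0,-11.3,0.7],
    [0,0,0,0.2,0,-11.3,0.7],
    [0,0,0,0.2,0,-11.3,0.7],
    [0,0,0,0.2,0,-8,0.7],
    [0,0,0,0.2,0,-2,0.7],
    [0,0,0,0.2,0,4,0.7]
  ]
}}

```text
t: 40.92
position: [572.5, -302.7, 243.9]
orientation: [-1.572, -0.001, -1.471]
force: [0.8, 0.1, -2.0]
opening: 55.8
```

```bash
python3 s.py
python3 - <<'E'
from mv import *
inc((616,203,100),Rdown(np.radians(-88)))
E
```

```text
40.925 [-5.9330e-01  3.7900e-01  1.3099e+00 -1.0000e-03  1.4530e+00  8.7810e-01] [ 572.5 -302.7  243.9] [-1.5717e+00 -5.0000e-04 -1.4712e+00] [ 0.8  0.1 -2. ] 55.8
rot [ 0.  -0.  -3.7] | 3.7 shift cm [  4.35  50.57 -14.39] | 52.8
```

{"api": "move_arm", "payload": {
  "increments": [
    [0,0,0,0.5,5.5,0,0.7],
    [0,0,-1,1,11,0,0.7],
    [0,0,-1,1.5,16.5,0,0.7],
    [0,0,-2,2,22,0,0.7],
    [0,0,-2,2.5,27.5,0,0.7],
    [0,0,-3,3,33,0,0.7],
    [0,0,-3,3.5,38.5,0,0.7],
    [0,0,-3.7,4,44,0,0.7],
    [0,0,-3.7,4.3,50.6,-3,0.7],
    [0,0,-3.7,4.3,50.6,-9,0.7],
    [0,0,-3.7,4.3,50.6,-14,0.7],
    [0,0,-3.7,4.3,50.6,-14,0.7],
    [0,0,-3.7,4.3,50.6,-14,0.7]
  ]
}}

```text
t: 42.55
position: [617.3, 203.1, 104.5]
orientation: [-1.568, -0.001, -1.536]
force: [0.1, -0.5, -0.5]
opening: 55.8
```

```bash
python3 s.py
python3 - <<'E'
from mv import *
im=imaging.read_camera('wrist'); cv2.imwrite('pics/w19.png',im[:,:,::-1])
E
```

```text
42.55 [ 2.1150e-01  4.6890e-01  1.5187e+00 -1.1000e-03  1.1512e+00  1.7481e+00] [617.3 203.1 104.5] [-1.5678e+00 -5.0000e-04 -1.5362e+00] [ 0.1 -0.5 -0.5] 55.8
```

View pics/w19.png

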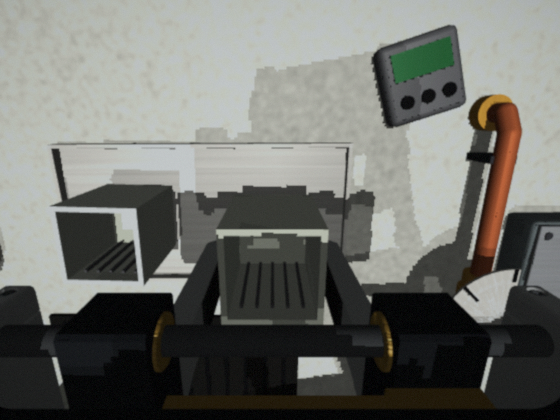

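{"api": "move_arm", "payload": {
  "increments": [
    [0,0,0,0,0,-2.5,0.7],
    [0,0,0,0,0,-4.3,0.7],
    [0,0,0,0,0,-4.7,0.7],
    [0,0,0,0,0,-4.8,0.7],
    [0,0,0,0,0,-4.8,0.3],
    [0,0,0,0,0,-4.8,0],
    [0,0,0,0,0,-4.8,0],
    [0,0,0,0,0,1,0],
    [0,0,0,0,0,7,0],
    [0,0,0,-4,3,11,0],
    [0,0,0,-9,7,11,0],
    [0,0,0,-14,11.5,10,0],
    [0,0,0,-18,15.5,9.5,0],
    [0,0,0,-18,15.5,9.5,0],
    [0,0,0,-18,15.5,9.5,0]
  ]
}}

```text
t: 44.48
position: [436.0, 358.0, 197.5]
orientation: [-1.57, -0.002, -1.535]
force: [0.8, -0.3, 0.2]
opening: 93.6
```

```bash
python3 s.py
python3 - <<'E'
from mv import *
im=imaging.read_camera('wrist'); cv2.imwrite('pics/w20.png',im[:,:,::-1])
E
```

```text
44.475 [ 5.6530e-01  2.7830e-01  1.5777e+00 -1.7000e-03  1.2860e+00  2.1005e+00] [436.  358.  197.5] [-1.5704 -0.0016 -1.5348] [ 0.8 -0.3  0.2] 93.6
```

View pics/w20.png

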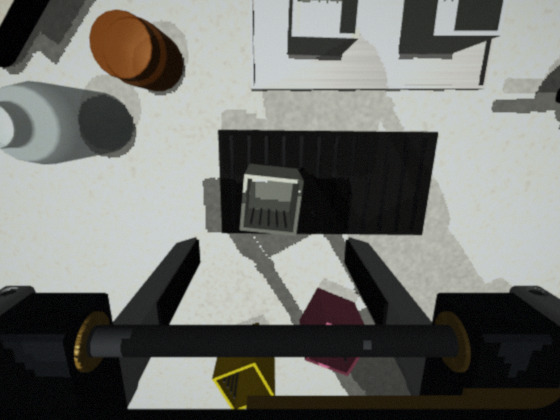

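Run:
```python
from mv import *
c=cam('wrist'); Q=unproj(c,[(246,175),(301,178),(297,233),(241,229)],77); m=Q.mean(0); print(m); 
for a,b in((0,1),(3,2)):
    d=Q[b]-Q[a]; print(np.degrees(np.arctan2(d[1],d[0])),np.linalg.norm(d))
inc((m[0],m[1],58),Rdown(np.radians(-91.5)))
```

```text
[439.74517907 359.52139457  77.        ]
-91.17644427177304 51.29767197740159
-92.37013785463017 55.10317437405859
rot [ 0.1  0.  -3.5] | 3.5 shift cm [  0.31   0.2  -13.95] | 14.0
```

{"api": "move_arm", "payload": {
  "increments": [
    [0,0,-4,0.2,0.2,-5,0],
    [0,0,-4,0.2,0.2,-10,0],
    [0,0,-4,0.2,0.2,-13.5,0],
    [0,0,-4,0.2,0.2,-14,0.2],
    [0,0,-4,0.2,0.2,-14,0.7],
    [0,0,-4,0.2,0.2,-14,0.7],
    [0,0,-4,0.2,0.2,-14,0.7],
    [0,0,-4,0.2,0.2,-11,0.7],
    [0,0,-4,0.2,0.2,-5,0.7],
    [0,0,-4,0.2,0.2,2,0.7],
    [0,0,-4,0.2,0.2,4,0.7]
  ]
}}

```text
t: 45.9
position: [439.0, 360.9, 242.5]
orientation: [-1.564, 0.003, -1.605]
force: [-1.0, -0.6, -1.9]
opening: 56.3
```

```bash
python3 s.py
python3 - <<'E'
from mv import *
inc((573,-301,130),Rdown(np.radians(-80)))
path([((573,-301,220),Rdown(np.radians(-80)))])
E
```

```text
45.9 [ 5.6620e-01  2.5400e-01  1.4984e+00 -8.0000e-04  1.3822e+00  2.1718e+00] [439.  360.9 242.5] [-1.5645  0.0033 -1.6054] [-1.  -0.6 -1.9] 56.3
rot [-0.2  0.3 12. ] | 12.0 shift cm [ 13.4  -66.19 -11.25] | 68.5
1 [-0.  0.  1.] [ 1.12 -5.52 -0.19] q [ 0.47  0.22  1.55 -0.    1.36  2.06] rat 0.43 err 0.0 wcz 609.0
2 [-0.   0.1  2. ] [  2.23 -11.03  -0.38] q [0.36 0.19 1.59 0.   1.35 1.94] rat 0.46 err 0.0 wcz 607.0
3 [-0.1  0.1  3. ] [  3.35 -16.55  -0.56] q [0.26 0.17 1.62 0.   1.34 1.81] rat 0.49 err 0.0 wcz 605.0
4 [-0.1  0.1  4. ] [  4.47 -22.06  -0.75] q [0.14 0.16 1.64 0.   1.34 1.68] rat 0.5 err 0.0 wcz 603.0
5 [-0.1  0.1  5. ] [  5.58 -27.58  -0.94] q [0.03 0.16 1.65 0.   1.33 1.55] rat 0.5 err 0.0 wcz 601.0
6 [-0.1  0.2  6. ] [  6.7  -33.1   -1.13] q [-0.08  0.17  1.64  0.    1.33  1.42] rat 0.49 err 0.0 wcz 600.0
7 [-0.1  0.2  7. ] [  7.82 -38.61  -1.31] q [-0.18  0.19  1.62  0.    1.33  1.3 ] rat 0.47 err 0.0 wcz 598.0
8 [-0.1  0.2  8. ] [  8.93 -44.13  -1.5 ] q [-0.28  0.21  1.59  0.    1.34  1.18] rat 0.44 err 0.0 wcz 596.0
9 [-0.2  0.3  9. ] [ 10.05 -49.65  -1.69] q [-0.37  0.25  1.55  0.    1.34  1.08] rat 0.4 err 0.0 wcz 594.0
10 [-0.2  0.3 10. ] [ 11.17 -55.16  -1.88] q [-0.45  0.29  1.5   0.    1.36  0.98] rat 0.36 err 0.0 wcz 592.0
11 [-0.2  0.3 11. ] [ 12.29 -60.68  -2.07] q [-0.53  0.34  1.43  0.    1.38  0.89] rat 0.33 err 0.0 wcz 590.0
12 [-0.2  0.3 12. ] [ 13.4  -66.19  -2.25] q [-0.59  0.39  1.35  0.    1.4   0.81] rat 0.3 err 0.0 wcz 588.0
```

{"api": "move_arm", "payload": {
  "increments": [
    [0,0,1,1.1,-5.5,0,0.7],
    [0,0,2,2.2,-11,0,0.7],
    [0,0,3,3.3,-16.5,0,0.7],
    [0,0,4,4.5,-22,0,0.7],
    [0,0,5,5.6,-27.5,0,0.7],
    [0,0,6,6.7,-33,0,0.7],
    [0,0,7,7.8,-38.6,0,0.7],
    [0,0,8,8.9,-44.1,0,0.7],
    [0,0,9,10,-49.6,0,0.7],
    [0,0,10,11.2,-55.1,0,0.7],
    [0,0,11,12.3,-60.7,-2,0.7],
    [0,0,12,13.4,-66.2,-6,0.7],
    [0,0,12,13.4,-66.2,-11.3,0.7],
    [0,0,12,13.4,-66.2,-11.3,0.7],
    [0,0,12,13.4,-66.2,-11.3,0.7]
  ]
}}

```text
t: 47.78
position: [572.7, -302.0, 126.5]
orientation: [-1.569, -0.003, -1.396]
force: [1.4, 1.3, -1.6]
opening: 56.0
```

```bash
python3 s.py
python3 - <<'E'
from mv import *
inc((573,-301,89),Rdown(np.radians(-80)))
im=imaging.read_camera('wrist'); cv2.imwrite('pics/w21.png',im[:,:,::-1])
E
```

```text
47.775 [-5.9220e-01  4.4740e-01  1.4962e+00 -7.0000e-04  1.1949e+00  8.0380e-01] [ 572.7 -302.   126.5] [-1.5691 -0.0026 -1.3957] [ 1.4  1.3 -1.6] 56.0
rot [ 0.1  0.1 -0. ] | 0.2 shift cm [ 0.03  0.1  -3.75] | 3.8
```

View pics/w21.png

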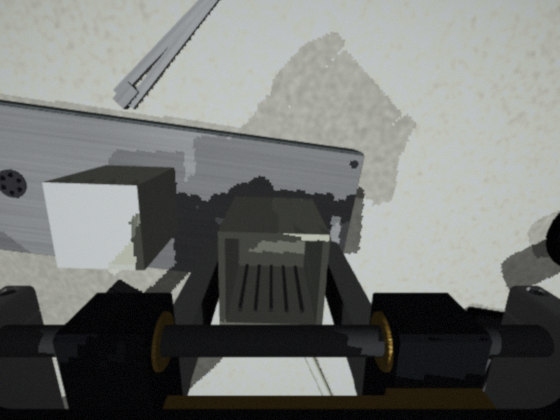

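{"api": "move_arm", "payload": {
  "increments": [
    [0,0,0,0,0.1,-2.5,0.7],
    [0,0,0,0,0.1,-3.6,0.7],
    [0,0,0,0,0.1,-3.9,0.7],
    [0,0,0,0,0.1,-3.9,0.7],
    [0,0,0,0,0.1,-3.9,0.3],
    [0,0,0,0,0.1,-3.9,0],
    [0,0,0,0,0.1,-3.9,0],
    [0,0,0,0,0.1,1,0],
    [0,0,0,0,0.1,6,0],
    [0,0,0,0,0.1,9,0],
    [0,0,0,0,0.1,9,0]
  ]
}}

```text
t: 49.2
position: [573.1, -301.9, 217.1]
orientation: [-1.567, -0.005, -1.396]
force: [0.4, 1.1, -0.3]
opening: 94.0
```

```bash
python3 s.py
python3 - <<'E'
from mv import *
c=cam('wrist')
im=imaging.read_camera('wrist'); cv2.imwrite('pics/w22.png',im[:,:,::-1])
a=np.radians(10)
path([((564.5,-303,220),Rhead(a,180))])
E
```

```text
49.2 [-5.9170e-01  3.8770e-01  1.3619e+00 -1.0000e-03  1.3856e+00  8.0480e-01] [ 573.1 -301.9  217.1] [-1.5668 -0.0051 -1.3963] [ 0.4  1.1 -0.3] 94.0
1 [ 1.7 -9.8  0. ] [-0.08 -0.02  0.06] q [-0.67  0.32  1.49  0.14  1.22  0.69] rat 0.6 err 0.0 wcz 578.0
2 [  3.5 -19.7   0. ] [-0.17 -0.04  0.12] q [-0.75  0.26  1.61  0.32  1.07  0.52] rat 0.65 err 0.0 wcz 562.0
3 [  5.2 -29.5   0. ] [-0.25 -0.06  0.18] q [-0.85  0.22  1.74  0.55  0.96  0.28] rat 0.86 err 0.0 wcz 535.0
4 [  7.  -39.4   0. ] [-0.33 -0.08  0.23] q [-0.94  0.21  1.85  0.82  0.91 -0.01] rat 1.08 err 0.0 wcz 499.0
5 [  8.7 -49.2   0.1] [-0.41 -0.1   0.29] q [-1.03  0.23  1.97  1.1   0.93 -0.34] rat 1.18 err 0.0 wcz 454.0
6 [ 10.5 -59.1   0.1] [-0.5  -0.12  0.35] q [-1.11  0.28  2.07  1.35  1.02 -0.64] rat 1.12 err 0.0 wcz 402.0
7 [ 12.2 -68.9   0.1] [-0.58 -0.14  0.41] q [-1.18  0.37  2.16  1.54  1.16 -0.91] rat 0.98 err 0.0 wcz 345.0
8 [ 14.  -78.7   0.1] [-0.66 -0.16  0.47] q [-1.22  0.49  2.23  1.66  1.34 -1.14] rat 0.84 err 0.0 wcz 283.0
9 [ 15.7 -88.6   0.1] [-0.74 -0.18  0.53] q [-1.23  0.64  2.27  1.73  1.53 -1.34] rat 0.72 err 0.0 wcz 220.0
```

View pics/w22.png

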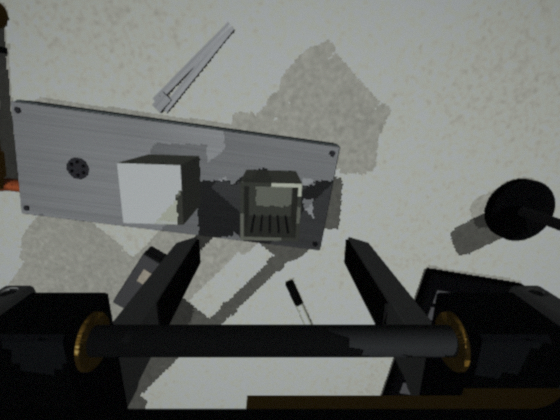

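{"api": "move_arm", "payload": {
  "increments": [
    [1.7,-10,0,-0.1,0,0,0],
    [3.5,-20,0,-0.2,0,0.1,0],
    [5,-28,0,-0.3,-0.1,0.1,0],
    [6.3,-36,0,-0.35,-0.1,0.2,0],
    [7.6,-43,0,-0.4,-0.1,0.2,0],
    [8.8,-50,0,-0.45,-0.1,0.3,0],
    [10.1,-57,0,-0.5,-0.1,0.3,0],
    [11.5,-65,0,-0.55,-0.1,0.4,0],
    [13.1,-74,0,-0.6,-0.15,0.4,0],
    [14.5,-82,0,-0.7,-0.15,0.5,0],
    [15.7,-88.6,0,-0.75,-0.2,0.5,0],
    [15.7,-88.6,0,-0.75,-0.2,0.5,0],
    [15.7,-88.6,0,-0.75,-0.2,0.5,0]
  ]
}}

```text
t: 50.88
position: [564.2, -302.6, 218.9]
orientation: [-0.003, 0.003, -1.396]
force: [-0.3, 0.7, -0.7]
opening: 93.9
```

```bash
python3 s.py
python3 - <<'E'
from mv import *
im=imaging.read_camera('wrist'); cv2.imwrite('pics/w23.png',im[:,:,::-1])
inc((565,-303,71),Rhead(np.radians(10),180))
E
```

```text
50.875 [-1.2349  0.6355  2.2724  1.7271  1.531  -1.3374] [ 564.2 -302.6  218.9] [-0.0027  0.0027 -1.3961] [-0.3  0.7 -0.7] 93.9
rot [ 0.  -0.1 -0. ] | 0.1 shift cm [  0.07  -0.05 -14.89] | 14.9
```

View pics/w23.png

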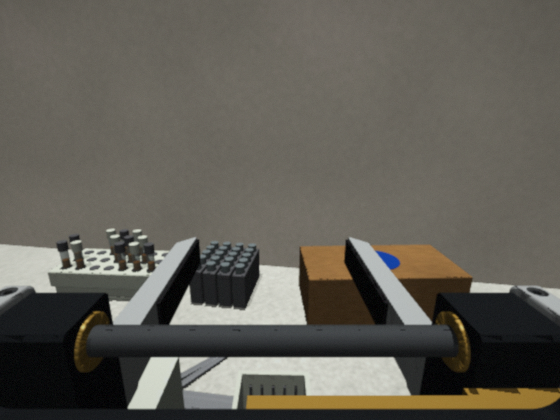

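{"api": "move_arm", "payload": {
  "increments": [
    [0,0,0,0,0,-5,0],
    [0,0,0,0,0,-10,0],
    [0,0,0,0,0,-14,0],
    [0,0,0,0,0,-14.8,0.2],
    [0,0,0,0,0,-14.8,0.7],
    [0,0,0,0,0,-14.8,0.7],
    [0,0,0,0,0,-14.8,0.7],
    [0,0,0,0,0,-14.8,0.7]
  ]
}}

```text
t: 51.92
position: [564.3, -302.9, 73.3]
orientation: [0.002, -0.001, -1.396]
force: [0.9, 0.3, 3.4]
opening: 56.0
```

{"api": "move_arm", "payload": {
  "increments": [
    [0,0,0,0,0,3,0.7],
    [0,0,0,0,0,8,0.7],
    [0,0,0,0,0,12,0.7],
    [9.8,1.7,0,0,0,12,0.7],
    [19.7,3.5,0,0,0,12,0.7],
    [29.5,5.2,0,0,0,12,0.7],
    [39.4,6.9,0,0,0,12,0.7],
    [49.2,8.7,0,0,0,12,0.7],
    [59.1,10.4,0,0,0,12,0.7],
    [68.9,12.2,0,0,0,12,0.7],
    [78.8,13.9,0,0,0,12,0.7],
    [88.6,15.6,0,0,0,12,0.7],
    [98.5,17.4,0,0,0,12,0.7],
    [108.3,19.1,0,0,0,12,0.7],
    [118.2,20.8,0,0,0,12,0.7],
    [128,22.6,0,0,0,12,0.7],
    [137.9,24.3,0,0,0,12,0.7],
    [147.7,26,0,0,0,12,0.7],
    [157.6,27.8,0,0,0,12,0.7],
    [167.4,29.5,0,0,0,12,0.7]
  ]
}}

```text
t: 54.42
position: [564.2, -302.9, 191.2]
orientation: [-3.141, 0.168, 1.745]
force: [0.8, -0.3, -1.2]
opening: 56.1
```

```bash
python3 s.py
python3 - <<'E'
from mv import *
im=imaging.read_camera('side'); crop(im,'pics/s24.png',200,130,450,380,2.4)
inc((565,-302.5,72),Rhead(np.radians(10),0))
E
```

```text
54.425 [-1.2353  0.7039  2.283   1.7297  1.5453  1.5555] [ 564.2 -302.9  191.2] [-3.1408  0.1681  1.7455] [ 0.8 -0.3 -1.2] 56.1
rot [ 9.3  1.6 -0. ] | 9.4 shift cm [  0.08   0.03 -11.92] | 11.9
```

View pics/s24.png

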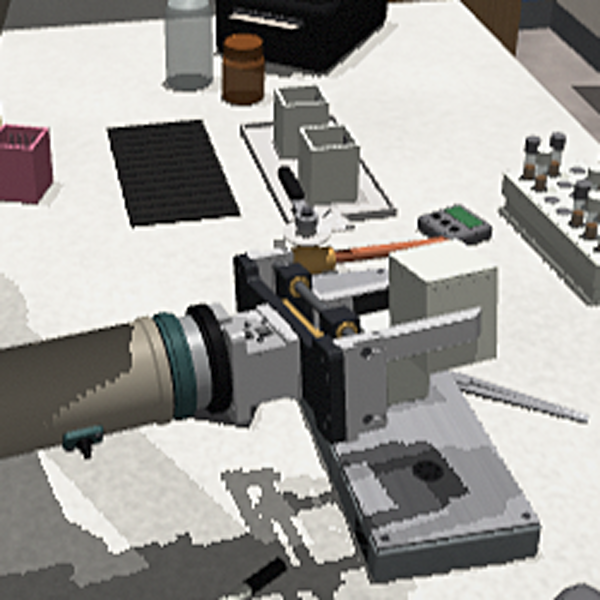

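Lower, check, release, then rise.

{"api": "move_arm", "payload": {
  "increments": [
    [9.3,1.6,0,0,0.1,-4,0.7],
    [9.3,1.6,0,0,0.1,-9,0.7],
    [9.3,1.6,0,0,0.1,-11.5,0.7],
    [9.3,1.6,0,0,0.1,-12,0.7],
    [9.3,1.6,0,0,0.1,-12.15,0.7],
    [9.3,1.6,0,0,0.1,-12.15,0.7],
    [9.3,1.6,0,0,0.1,-12.15,0.3],
    [9.3,1.6,0,0,0.1,-12.15,0],
    [9.3,1.6,0,0,0.1,-12.15,0],
    [9.3,1.6,0,0,0.1,-8,0],
    [9.3,1.6,0,0,0.1,-2,0],
    [9.3,1.6,0,0,0.1,3,0]
  ]
}}

```text
t: 55.98
position: [564.1, -301.7, 223.0]
orientation: [3.14, 0.008, 1.745]
force: [0.0, -0.8, -0.1]
opening: 94.3
```

```bash
python3 s.py
python3 - <<'E'
from mv import *
im=imaging.read_camera('top'); crop(im,'pics/t25.png',170,120,450,310,2.8)
# lever grip at az 92.2: axis (549,24)
g=np.array([549,24])+65*np.array([np.cos(np.radians(92.2)),np.sin(np.radians(92.2))]); print(g)
for y in (2,-178):
  print(y); path([((560,-190,300),Rhead(np.radians(50),0)),((g[0],g[1],200),Rdown(np.radians(y)))])
  print('b'); path([((g[0],g[1],200),Rdown(np.radians(y)))])
E
```

```text
55.975 [-1.2344  0.629   2.2732  1.7283  1.5338  1.7988] [ 564.1 -301.7  223. ] [3.1404 0.0084 1.7454] [ 0.  -0.8 -0.1] 94.3
[546.50479241  88.95208957]
2
1 [ 0.1  0.2 10. ] [-0.1   2.77  1.74] q [-1.23  0.59  2.17  1.57  1.58  1.93] rat 0.59 err 0.0 wcz 246.0
2 [ 0.3  0.5 20. ] [-0.2   5.54  3.47] q [-1.2   0.58  2.07  1.44  1.64  2.05] rat 0.47 err 0.0 wcz 264.0
3 [ 0.4  0.7 30. ] [-0.3   8.32  5.21] q [-1.15  0.58  1.97  1.34  1.73  2.14] rat 0.37 err 0.0 wcz 282.0
4 [ 0.6  1.  40. ] [-0.41 11.09  6.94] q [-1.09  0.58  1.87  1.26  1.82  2.22] rat 0.37 err 0.0 wcz 300.0
5 [ 5.3  6.7 33. ] [-0.5  12.95  6.28] q [-1.1   0.51  1.99  1.31  1.7   2.3 ] rat 0.45 err 0.0 wcz 313.0
6 [10.  12.4 26. ] [-0.59 14.81  5.61] q [-1.1   0.43  2.1   1.36  1.57  2.4 ] rat 0.45 err 0.0 wcz 330.0
7 [14.6 18.  18.9] [-0.68 16.67  4.94] q [-1.08  0.34  2.2   1.41  1.44  2.52] rat 0.48 err 0.0 wcz 352.0
8 [19.1 23.4 11.6] [-0.77 18.53  4.28] q [-1.04  0.24  2.26  1.46  1.3   2.67] rat 0.55 err 0.0 wcz 376.0
9 [23.6 28.8  4.3] [-0.86 20.39  3.61] q [-0.98  0.17  2.36  1.59  1.17  2.7 ] rat 0.47 err 0.065
[... 4483 characters left out ...]
2.22] rat 0.56 err 0.0 wcz 443.0
6 [-40.8  33.6  34. ] [-0.96 21.26 -1.67] q [-0.76  0.15  1.99  0.9   1.05  2.37] rat 0.64 err 0.0 wcz 481.0
7 [-47.6  39.2  39.7] [-1.12 24.81 -1.95] q [-0.61  0.13  1.93  0.7   1.02  2.55] rat 0.71 err 0.0 wcz 513.0
8 [-54.4  44.8  45.3] [-1.28 28.35 -2.22] q [-0.45  0.13  1.86  0.52  1.03  2.7 ] rat 0.68 err 0.0147 wcz 536.0
9 [-61.2  50.4  51. ] [-1.44 31.9  -2.5 ] q [-0.35  0.15  1.82  0.43  1.07  2.7 ] rat 0.47 err 0.0888 wcz 544.0
10 [-68.   56.   56.7] [-1.6  35.44 -2.78] q [-0.24  0.18  1.76  0.33  1.13  2.7 ] rat 0.49 err 0.1548 wcz 551.0
11 [-74.9  61.6  62.3] [-1.76 38.98 -3.06] q [-0.12  0.22  1.68  0.24  1.21  2.7 ] rat 0.52 err 0.2055 wcz 558.0
```

View pics/t25.png

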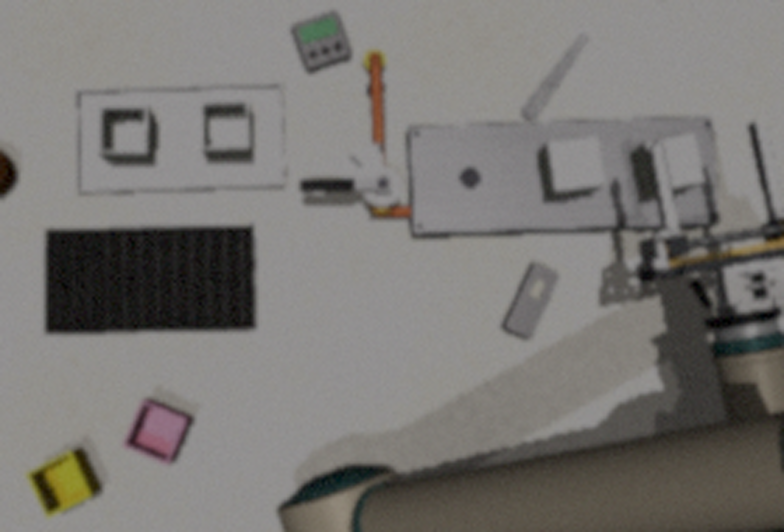

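Run:
```python
from mv import *
path([((560,-120,250),Rdown(np.radians(-79.8)))])
```

```text
1 [-7.  -1.2  7. ] [-0.02  1.    0.11] q [-1.24  0.62  2.19  1.6   1.56  1.76] rat 0.46 err 0.0 wcz 231.0
2 [-14.   -2.4  14. ] [-0.05  2.01  0.22] q [-1.23  0.62  2.1   1.49  1.58  1.73] rat 0.41 err 0.0 wcz 241.0
3 [-20.9  -3.6  21. ] [-0.07  3.01  0.32] q [-1.21  0.61  2.01  1.39  1.6   1.7 ] rat 0.38 err 0.0 wcz 256.0
4 [-27.9  -4.7  28.1] [-0.09  4.02  0.43] q [-1.18  0.6   1.93  1.29  1.63  1.67] rat 0.35 err 0.0 wcz 276.0
5 [-34.9  -5.9  35.1] [-0.11  5.02  0.54] q [-1.15  0.59  1.84  1.2   1.65  1.63] rat 0.33 err 0.0 wcz 300.0
6 [-41.9  -7.1  42.1] [-0.14  6.03  0.65] q [-1.11  0.58  1.76  1.11  1.67  1.6 ] rat 0.32 err 0.0 wcz 328.0
7 [-48.9  -8.3  49.1] [-0.16  7.03  0.76] q [-1.07  0.56  1.69  1.03  1.69  1.56] rat 0.31 err 0.0 wcz 358.0
8 [-55.9  -9.5  56.1] [-0.18  8.04  0.86] q [-1.02  0.54  1.62  0.94  1.7   1.51] rat 0.31 err 0.0 wcz 390.0
9 [-62.8 -10.7  63.1] [-0.2   9.04  0.97] q [-0.97  0.52  1.56  0.86  1.71  1.46] rat 0.31 err 0.0 wcz 424.0
10 [-69.8 -11.9  70.1] [-0.23 10.05  1.08] q [-0.92  0.5   1.51  0.77  1.71  1.41] rat 0.31 err 0.0 wcz 457.0
11 [-76.8 -1
[... 179 characters left out ...]
] rat 0.33 err 0.0 wcz 519.0
13 [-90.8 -15.4  91.2] [-0.29 13.06  1.4 ] q [-0.73  0.42  1.41  0.5   1.66  1.26] rat 0.34 err 0.0 wcz 547.0
14 [-97.7 -16.6  98.2] [-0.32 14.07  1.51] q [-0.66  0.39  1.4   0.41  1.63  1.2 ] rat 0.34 err 0.0 wcz 571.0
15 [-104.7  -17.8  105.2] [-0.34 15.07  1.62] q [-0.58  0.36  1.4   0.31  1.59  1.16] rat 0.35 err 0.0 wcz 590.0
16 [-111.7  -19.   112.2] [-0.36 16.08  1.73] q [-0.5   0.32  1.41  0.21  1.54  1.12] rat 0.36 err 0.0 wcz 605.0
17 [-118.7  -20.1  119.2] [-0.38 17.08  1.83] q [-0.42  0.29  1.44  0.11  1.48  1.08] rat 0.37 err 0.0 wcz 614.0
18 [-125.7  -21.3  126.3] [-0.41 18.09  1.94] q [-0.33  0.26  1.47 -0.    1.41  1.06] rat 0.39 err 0.0 wcz 618.0
```

{"api": "move_arm", "payload": {
  "increments": [
    [-7,-1.2,7,0,1,1,0],
    [-14,-2.4,14,0,2,2,0],
    [-20.9,-3.6,21,0,3,2.5,0],
    [-27.9,-4.7,28.1,-0.1,4,2.7,0],
    [-34.9,-5.9,35.1,-0.1,5,2.7,0],
    [-41.9,-7.1,42.1,-0.1,6,2.7,0],
    [-48.9,-8.3,49.1,-0.2,7,2.7,0],
    [-55.9,-9.5,56.1,-0.2,8,2.7,0],
    [-62.8,-10.7,63.1,-0.2,9,2.7,0],
    [-69.8,-11.9,70.1,-0.2,10,2.7,0],
    [-76.8,-13,77.2,-0.3,11,2.7,0],
    [-83.8,-14.2,84.2,-0.3,12,2.7,0],
    [-90.8,-15.4,91.2,-0.3,13,2.7,0],
    [-97.7,-16.6,98.2,-0.3,14,2.7,0],
    [-104.7,-17.8,105.2,-0.3,15,2.7,0],
    [-111.7,-19,112.2,-0.4,16,2.7,0],
    [-118.7,-20.1,119.2,-0.4,17,2.7,0],
    [-125.7,-21.3,126.3,-0.4,18,2.7,0],
    [-125.7,-21.3,126.3,-0.4,18,2.7,0]
  ]
}}

```text
t: 58.4
position: [559.2, -119.1, 248.5]
orientation: [-1.564, 0.001, -1.396]
force: [-1.0, 0.0, -0.0]
opening: 94.2
```

```bash
python3 s.py
python3 - <<'E'
from mv import *
im=imaging.read_camera('wrist'); cv2.imwrite('pics/w26.png',im[:,:,::-1])
path([((546.5,89,170),Rdown(np.radians(2.2)))])
E
```

```text
58.4 [-0.3342  0.2567  1.4797  0.0043  1.3995  1.0611] [ 559.2 -119.1  248.5] [-1.5638e+00  9.0000e-04 -1.3960e+00] [-1.  0. -0.] 94.2
1 [-0.   0.  10.3] [-0.16  2.62 -0.98] q [-0.29  0.25  1.51  0.    1.37  0.93] rat 0.5 err 0.0 wcz 607.0
2 [-0.1  0.1 20.6] [-0.33  5.24 -1.96] q [-0.25  0.25  1.54  0.    1.35  0.79] rat 0.49 err 0.0 wcz 597.0
3 [-0.1  0.1 30.9] [-0.49  7.86 -2.94] q [-0.2   0.25  1.56  0.    1.33  0.66] rat 0.49 err 0.0 wcz 587.0
4 [-0.2  0.1 41.2] [-0.65 10.48 -3.92] q [-0.16  0.25  1.58  0.    1.3   0.52] rat 0.48 err 0.0 wcz 577.0
5 [-0.2  0.1 51.5] [-0.82 13.1  -4.89] q [-0.11  0.26  1.6   0.    1.28  0.39] rat 0.48 err 0.0 wcz 568.0
6 [-0.3  0.2 61.8] [-0.98 15.72 -5.87] q [-0.06  0.26  1.62  0.    1.26  0.26] rat 0.48 err 0.0 wcz 558.0
7 [-0.3  0.2 72. ] [-1.14 18.34 -6.85] q [-0.01  0.27  1.63  0.    1.24  0.13] rat 0.48 err 0.0 wcz 548.0
8 [-0.4  0.2 82.3] [-1.3  20.96 -7.83] q [ 0.04  0.28  1.64 -0.    1.22 -0.  ] rat 0.48 err 0.0 wcz 538.0
```

View pics/w26.png

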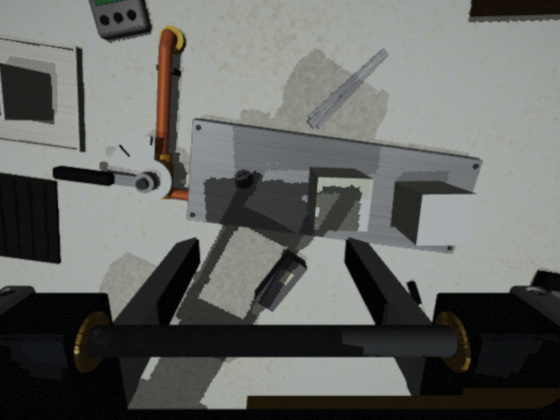

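Run:
```python
from mv import *
c=cam('wrist')
print(unproj(c,[(312,172),(373,177),(369,233),(312,228)],108).round(1).tolist())
Q=unproj(c,[(418,194),(476,194),(473,245),(411,241)],108); print(Q.mean(0))
print('scr',unproj(c,[(198,128),(475,161),(451,247),(192,214),(243,179)],36).round(1))
m=unproj(c,[(119,145),(131,156)],70);d=m[0]-m[1];print('mark',m,np.degrees(np.arctan2(d[1],d[0])))
im=cv2.imread('pics/w26.png')[:,:,::-1]; crop(im,'pics/w26c.png',40,100,220,230,4.4); crop(im,'pics/w26d.png',290,140,500,260,3.5)
```

```text
[[597.8, -152.8, 108.0], [603.3, -213.8, 108.0], [544.9, -225.2, 108.0], [540.0, -165.0, 108.0]]
[ 573.27176546 -298.20460273  108.        ]
scr [[ 616.2  -19.8   36. ]
 [ 635.3 -357.2   36. ]
 [ 521.8 -365.9   36. ]
 [ 508.3  -23.4   36. ]
 [ 564.7  -81.4   36. ]]
mark [[585.48485461  55.7370995   70.        ]
 [575.70081631  42.22194139  70.        ]] 54.098065531371056
```

View pics/w26c.png

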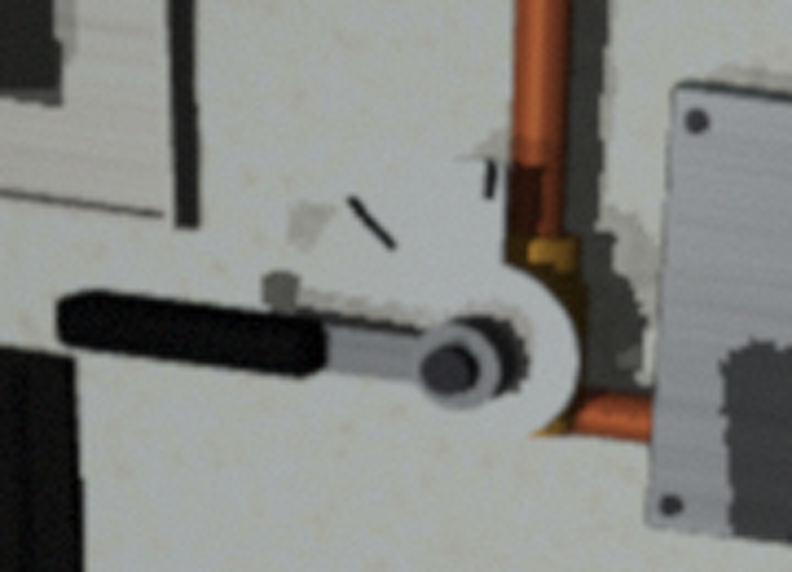

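View pics/w26d.png

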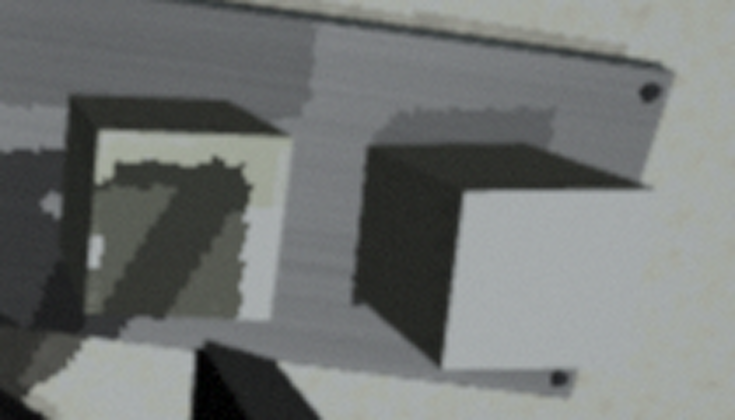

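{"api": "move_arm", "payload": {
  "increments": [
    [0,0,10.3,-0.2,2.6,-0.5,0.2],
    [0,0,20.6,-0.3,5.2,-1,0.3],
    [0,0,30.9,-0.5,7.9,-2,0.4],
    [0,0,41.2,-0.7,10.5,-3,0.5],
    [0,0,51.5,-0.8,13.1,-4,0.5],
    [0,0,61.8,-1,15.7,-5,0.5],
    [0,0,72,-1.1,18.3,-6.5,0.5],
    [0,0,82.3,-1.3,20.9,-9,0.5],
    [0,0,82.3,-1.3,20.9,-9,0.5],
    [0,0,82.3,-1.3,20.9,-9,0.5]
  ]
}}

```text
t: 59.7
position: [548.0, 85.4, 158.6]
orientation: [-1.563, 0.0, 0.032]
force: [-0.3, -0.6, 0.8]
opening: 47.3
```

```bash
python3 s.py
python3 - <<'E'
from mv import *
c0=cam('wrist')
im=imaging.read_camera('wrist'); cv2.imwrite('pics/w27.png',im[:,:,::-1])
inc((546.5,89,93),Rdown(np.radians(2.2)))
print(proj(c0,[[546.5,89,92],[549,24,90]]))
E
```

```text
59.7 [ 0.0241  0.2926  1.6597  0.0082  1.1895 -0.0113] [548.   85.4 158.6] [-1.5631e+00  2.0000e-04  3.2300e-02] [-0.3 -0.6  0.8] 47.3
rot [-0.4  0.   0.3] | 0.6 shift cm [-0.17  0.36 -6.6 ] | 6.6
[[270.83332785 225.29936159]
 [271.39720184 296.96491532]]
```

View pics/w27.png

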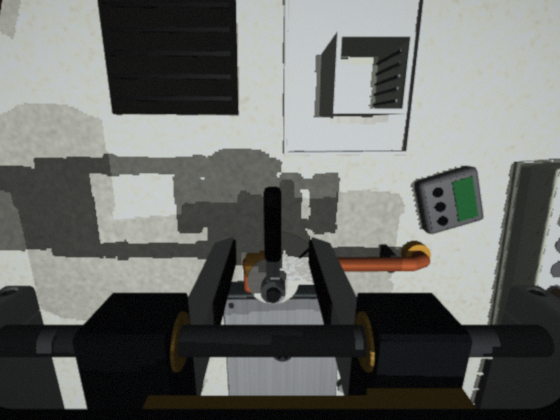

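{"api": "move_arm", "payload": {
  "increments": [
    [0,0,0,-0.1,0.3,-3,0.5],
    [0,0,0,-0.1,0.3,-6.4,0.5],
    [0,0,0,-0.1,0.3,-6.5,1],
    [0,0,0,-0.1,0.3,-6.5,1],
    [0,0,0,-0.1,0.3,-6.5,1],
    [0,0,0,-0.1,0.3,-6.5,1]
  ],
  "force": 25
}}

```text
t: 60.5
position: [548.0, 89.9, 94.9]
orientation: [-1.563, -0.004, 0.036]
force: [2.7, -0.4, 2.8]
opening: 14.0
```

```bash
python3 s.py
python3 - <<'E'
from mv import *
P,R,s=cur(); ax=np.array([549,24.]); v=P[:2]-ax; r=np.linalg.norm(v); a0=np.arctan2(v[1],v[0]); print(r,np.degrees(a0))
for d in (7.5,15,22.5,30,37.5,45):
    a=a0-np.radians(d); print(d,((ax+r*np.array([np.cos(a),np.sin(a)])-P[:2])/10).round(2))
E
```

```text
60.5 [ 0.0319  0.3505  1.7503  0.0092  1.0364 -0.0087] [548.   89.9  94.9] [-1.5629 -0.0045  0.0359] [ 2.7 -0.4  2.8] 14.0
65.8620091233857 90.83809892555468
7.5 [ 0.86 -0.04]
15 [ 1.71 -0.2 ]
22.5 [ 2.53 -0.46]
30 [ 3.31 -0.83]
37.5 [ 4.03 -1.3 ]
45 [ 4.68 -1.86]
```

{"api": "move_arm", "payload": {
  "increments": [
    [0,0,-7.5,0.86,-0.04,0.1,1],
    [0,0,-15,1.71,-0.2,0.1,1],
    [0,0,-22.5,2.53,-0.46,0.1,1],
    [0,0,-30,3.31,-0.83,0.1,1],
    [0,0,-37.5,4.03,-1.3,0.1,1],
    [0,0,-45,4.68,-1.86,0.1,1],
    [0,0,-45,4.68,-1.86,0.1,1],
    [0,0,-45,4.68,-1.86,0.1,1]
  ]
}}

```text
t: 61.5
position: [596.5, 71.9, 95.1]
orientation: [-1.557, -0.005, -0.75]
force: [6.7, 1.3, -5.4]
opening: 13.9
```

```bash
python3 s.py
python3 - <<'E'
from mv import *
im=imaging.read_camera('wrist'); cv2.imwrite('pics/w28.png',im[:,:,::-1])
P,R,s=cur(); ax=np.array([549,24.]); v=P[:2]-ax; print(np.linalg.norm(v),np.degrees(np.arctan2(v[1],v[0])))
E
```

```text
61.5 [-1.0000e-04  4.0640e-01  1.6553e+00  7.8000e-03  1.0672e+00  7.4580e-01] [596.5  71.9  95.1] [-1.5571 -0.0046 -0.7497] [ 6.7  1.3 -5.4] 13.9
67.3887405053983 45.260256681158836
```

View pics/w28.png

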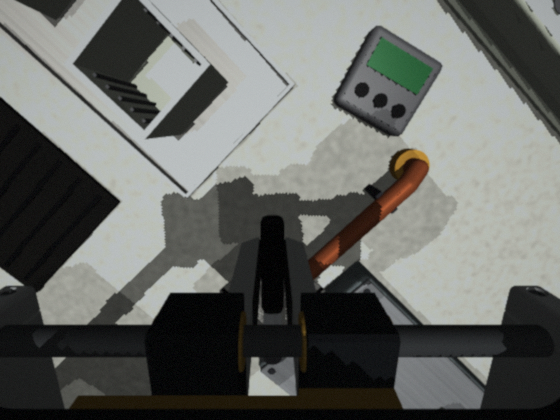

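Release and look from above.

{"api": "move_arm", "payload": {
  "increments": [
    [0,0,0,0,0,0,0.6],
    [0,0,0,0,0,0,0.5],
    [0,0,0,0,0,0,0.5],
    [0,0,0,0,0,4,0.5],
    [0,0,0,-1,-1,10,0.3],
    [0,0,0,-4,-4,14,0],
    [0,0,0,-7,-7,15,0],
    [0,0,0,-7,-7,15,0]
  ]
}}

```text
t: 62.55
position: [521.6, 0.0, 246.2]
orientation: [-1.562, -0.002, -0.752]
force: [0.6, 0.6, -0.3]
opening: 83.4
```

```bash
python3 s.py
python3 - <<'E'
from mv import *
c=cam('wrist')
im=imaging.read_camera('wrist'); cv2.imwrite('pics/w29.png',im[:,:,::-1])
u=proj(c,[[549,24,90]])[0].astype(int); print(u)
crop(im,'pics/w29c.png',max(u[0]-80,0),max(u[1]-110,0),u[0]+80,min(u[1]+30,420),4.2)
E
```

```text
62.55 [-0.1377  0.1805  1.5875  0.0062  1.3667  0.6129] [521.6   0.  246.2] [-1.5619 -0.0021 -0.7518] [ 0.6  0.6 -0.3] 83.4
[276 166]
```

View pics/w29.png

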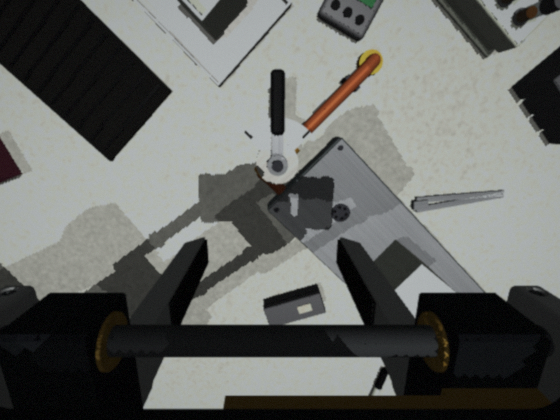

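View pics/w29c.png

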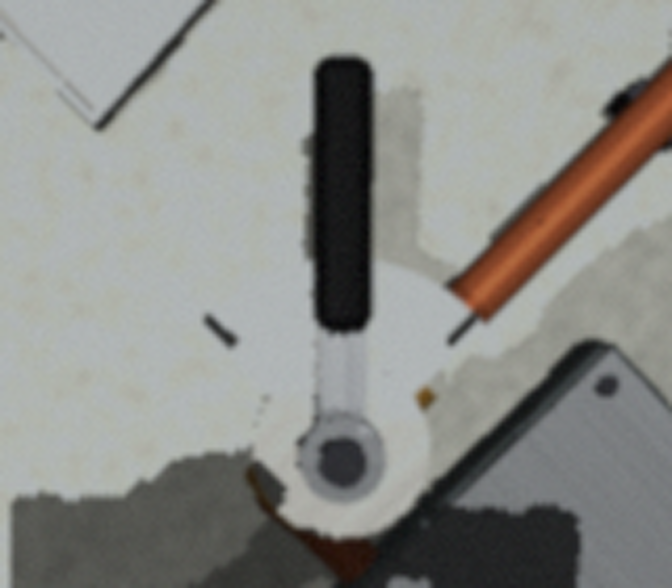

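Run:
```python
from mv import *
c=cam('wrist'); u0,v0=276-80,166-110
L=np.array([(343,65),(343,320),(342,460)])/4.2+[u0,v0]
P=np.vstack([unproj(c,L[:2],92),unproj(c,L[2:],92)]); 
for i,j in((1,0),(2,0)):
    d=P[i]-P[j]; print(np.degrees(np.arctan2(-d[1],-d[0])))
M=unproj(c,np.array([(220,330),(463,330)])/4.2+[u0,v0],66); ax=np.array([549,24,66])
for m in M: d=m-ax; print('mark',np.degrees(np.arctan2(d[1],d[0])),np.linalg.norm(d))
im=imaging.read_camera('top'); crop(im,'pics/t30.png',170,120,450,310,2.8)
im=imaging.read_camera('side'); crop(im,'pics/s30.png',200,120,450,370,2.4)
```

```text
47.251891462448604
47.094601199291795
mark 89.31362182620254 45.087811755636466
mark 2.5973900534561145 46.60334257780803
```

View pics/t30.png

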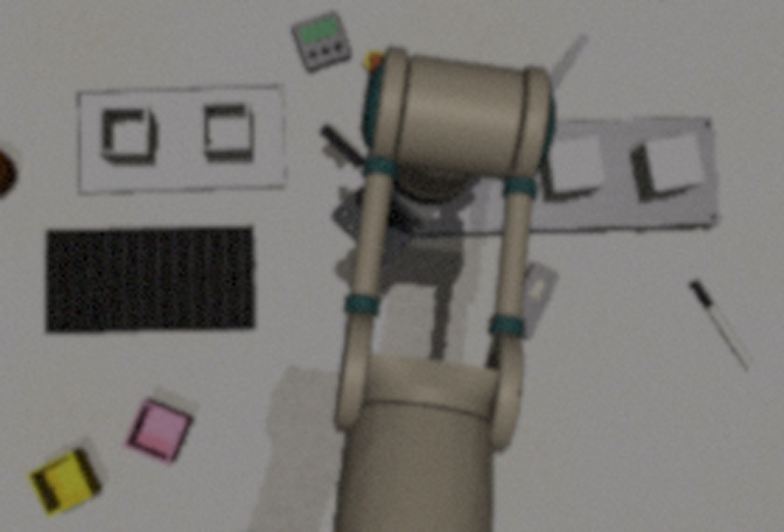

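View pics/s30.png

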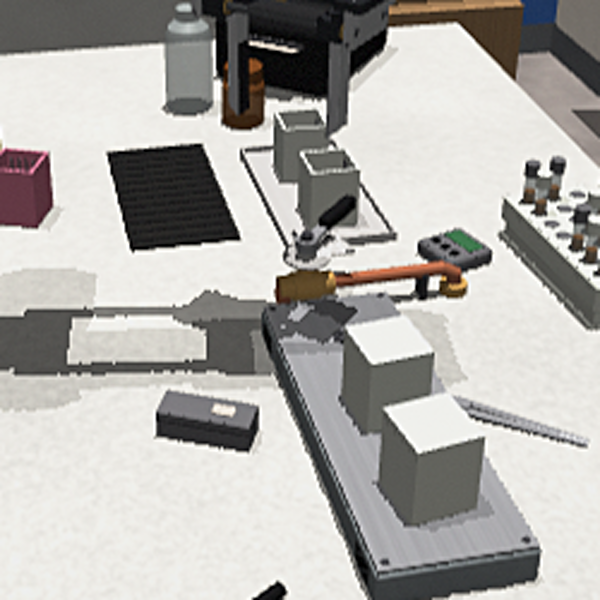

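Run:
```python
from fit import *
im=imaging.read_camera('top'); crop(im,'pics/t31.png',340,140,440,215,8)
```

```text
(no output)
```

View pics/t31.png

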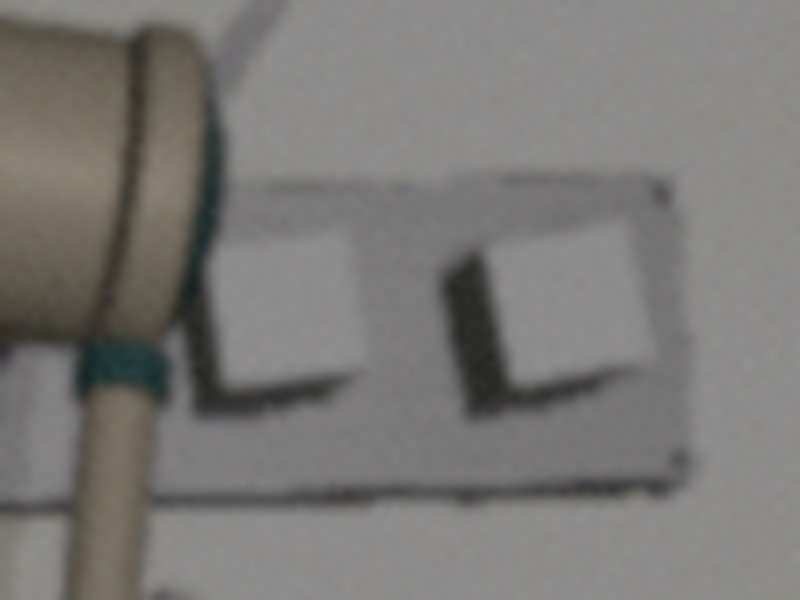

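Run:
```python
from fit import *
A=lambda L:np.array(L)/8+[340,140]
print('jet1cup',fit(A([(205,245),(348,230),(366,367),(220,390)]),108,56,56))
print('jet0cup',fit(A([(483,248),(628,222),(655,355),(508,388)]),108,56,56))
```

```text
jet1cup (array([ 5.68526661e+02, -1.90497666e+02,  1.18729158e-01]), np.float64(1.4277437520090643))
jet0cup (array([ 5.70952041e+02, -3.00604896e+02,  1.85349323e-01]), np.float64(2.165185009768493))
```

Run:
```python
from rig import arm,job
print(job.sign_off(), arm.sense()['t'])
```

```text
the job is handed in; nothing more can be done
the job is handed in; nothing more can be done
```

The changeover is finished and handed in at about 63 s of the 210 s allowed. The sign-off gave no verdict.

- **Air lever:** I shut it first, pressing it against its stop. It read about 92–93° against the dryer's +y at about 92°. After the cups were placed I turned it to half open. It now reads 47.1–47.3°, an opening of about 45°, midway between the end marks with the sleeve hiding the middle mark.
- **Dry cups:** There were two, on jets 0 and 1. I turned each over on the dryer, and both now stand mouth-up in the tray.
- **Wet cups:** I set each mouth-up on the dryer, turned it over there, and left both mouth-down. Jet 2 is open.

| Jet | Cup centre in last top view (mm) | Jet centre (mm) |
|---|---|---|
| 1 | (568.5, −190.5) | (569, −191) |
| 0 | (571, −300.6) | (573, −301) |

Both cup centres are within about 2 mm of their jets, and each cup needs only 12 mm of margin to cover its jet fully. The slide box, pen, forceps, timer and the pink and yellow cups looked unmoved, judged by eye. The arm ended clear of everything, and I saw no cup knocked aside.

One disagreement: a wrist-camera view put the jet 0 cup about 3 mm off in y, still well inside the margin.

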